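Move a freshly lacquered panel to the drying stand with a spatula

TASK

The inlaid panel on the stop board has just been lacquered, so the gripper must not touch it: lift the blue-handled spatula out of the slotted block, lay it flat on the bench with its handle raised, let go and take it up afresh for sliding. Slide its blade under the panel, which the batten keeps from running away, lift the panel and set it gently down, level, centred and square, across both yellow rails of the drying stand. Draw the spatula out, leave it lying flat on the bench with its handle raised, and do not shift the mallet, tin, chisel or scraper.

Things in the scene. Friction and masses are not known exactly. Their poses are not given: they have to be found in the camera images.
- spatula: Cranked steel spatula, 200 mm long, 160 g. Origin: centre of its flat blade's underside; +x to the nose, +z out of the blade's upper face. Blade 85 (x) by 70 (y) by 2.4. It starts on its long edge in the block: y straight down, origin 57 above the bench, z along the block's +y, handle level and sticking out of the block's open -x end. Let go on that edge, rolled 45 deg with +z rising, it falls flat.
- spatula_grip (a point): Good grip point on the axis of the blue handle: 100 behind the spatula's origin (x = -100), 38 above the blade's underside (z = +38). The handle runs from x = -68 to -158, 24 wide (y), 20 thick (z). Lying flat the spatula rests on its blade, handle in the air (it balances at x = -27).
- spatula_nose (a point): Middle of the nose edge, x = +42.5 from the spatula's origin, on the underside. The last 24 mm of the blade taper to 1.4 thick here. At the other end the neck, 12 wide, climbs from x = -40 to the handle at x = -68: keep the panel's edge ahead of it.
- panel: Dark wooden panel, light inlaid frame and diamond, 100 (x) by 140 (y) by 8, 60 to 115 g. Origin: centre of its underside, which is bevelled all round: its flat bottom stops 8 mm short of the edges and these stand 3 mm clear of the board, so a blade wedges in. Lies on the stop board, square to the batten within 2 degrees, its +x edge 2 to 12 mm short of it, free to slide up to it.
- stopboard: Fixed plywood board, 200 (x) by 190 (y) by 18 thick, its top 18 above the bench. Origin: centre of its underside, on the bench. A brown batten 25 high stands along its far (+x) edge, near face at x = +78. Open on the other three sides.
- stand: Fixed drying stand. Origin: centre of the underside of its grey base, 140 (x) by 160 (y) by 10. Two yellow rails along x, 120 long, 12 wide, at y = -52 and +52, tops 40 above the bench; 92 mm free between them, open at both ends. The panel belongs over the origin, its x along the rails. Stand and stop board may swap sides.
- block: Fixed wooden slotted block. Origin: on the bench, under the middle of the spatula's slot; it spans x -34 to +66, y -48 to +24. That slot runs along x, 5 wide, open at the top and the -x end, floor 22 and top 62 above the bench. A second slot at y = -30 holds the scraper. The bench to its left, as far as the stop board or stand, is clear.
- mallet: Carver's mallet standing on its round head (80 mm across), handle up, 190 tall. Origin: centre of its underside.
- tin: Red tin, 76 mm across, 105 tall. Origin: centre of its underside.
- chisel: Chisel with a yellow handle lying on the bench, 217 mm long. Origin: on its underside at the end of the handle, blade to +x.
- scraper: Steel card scraper 78 by 66 by 2.5 mm standing on edge in the block's other slot. Origin: middle of its lower edge.
Not all that is in view belongs to the job. Several things have the shape of the spatula; the one meant has the colours described above. There is more than one size of the panel; the job needs the smaller.

How it is judged:
On the way, in this order (a step that is already met when the one before it is completed fails the run):
1. the spatula has been laid flat on the bench, blade down, and let go (height (world z) of spatula below 0.006 m and angle between spatula's own z axis and vertical below 0.1 rad and contact force between the fingers and spatula below 0.1 N and linear speed of spatula below 0.03 m/s), for 0.2 s.
2. the panel has been lifted clear of the stop board, lying on the spatula (z of panel in the frame of stopboard above 0.038 m and contact force between spatula and panel above 0.1 N and angle between panel's own z axis and vertical below 0.4 rad), for 0.2 s.
At the end, for the whole second after the job is handed in: Panel at rest on both rails, face up and level within 3.5 degrees, centre within 20 mm along and 15 mm across the stand's centre, within 8 degrees of square, not touched by the spatula. Spatula at rest flat on the bench, blade down, handle raised, let go (x of panel in the frame of stand between -0.02 and 0.02 m and y of panel in the frame of stand between -0.015 and 0.015 m and z of panel in the frame of stand between 0.036 and 0.044 m and angle between panel's own z axis and vertical below 0.06 rad and angle between the x axis of panel and the x axis of stand, either way round below 0.15 rad and contact force between panel and spatula below 0.05 N and linear speed of panel below 0.02 m/s and height (world z) of spatula below 0.006 m and angle between spatula's own z axis and vertical below 0.1 rad and linear speed of spatula below 0.03 m/s).
It fails at once if the gripper or the arm touches the panel (contact force between any of the fingers, the arm and panel above 0.2 N).
It fails at once if a bystander is shifted by more than 30 mm (distance of any of mallet, tin, chisel, scraper from where it was at the start of the episode above 0.03 m).
It fails at once if the panel is not set down gently: it strikes the drying stand with more than 6 N (contact force between panel and stand above 6 N).
It also fails if it takes over 72 s, if anything falls off the work surface, if the arm or the gripper's body presses on something with over 40 N, if the wrist force passes 120 N, or if a joint passes its speed limit or range.

ROBOT

A 6-joint arm with a two-finger parallel gripper is mounted at the origin on the work surface. World frame = base frame: x ahead of the robot, y to its left, z up, the work surface at z = 0. Lengths are in m, angles in rad, forces in N, time in s.
With the tool pointing down it reaches from about 0.25 to 0.775 m from the base axis. Payload 4 kg.
Tool frame: the origin (TCP) lies where the fingers leave the gripper's body, on its centre line; the fingertips stand 97 mm ahead of it and the grasp point (between the pads) lies 78 mm ahead of it; z points along the fingers, x is the direction in which the jaws open and shut, and the axes are right-handed (so a half turn about z gives the same grasp; the last joint's range is limited). The gripper opens to 94 mm and grips with 3 to 60 N. Pads are 16 mm wide; open, the fingers measure 119 mm over their backs; the gripper's body (75 mm by 177 mm) begins 78 mm behind the grasp point.
Start: joints at [-1.341, 0.087, 1.371, -0, 1.684, -0.103], TCP at [0.18, -0.52, 0.303] pointing down, gripper open.
Joint ranges: [-3.1, 3.1], [-0.76, 2.03], [0.27, 2.55], [-1.08, 4.22], [0.17, 2.65], [-2.57, 2.57]. Speed limits (rad/s): [2.79, 2.79, 3.14, 3.14, 3.14, 3.14].

INTERFACE

Orientations are given as [roll, pitch, yaw] about the fixed x, y, z axes, in that order (R = Rz(yaw) Ry(pitch) Rx(roll)).
In Python, from bench import * gives the robot as it stands.
- The arm moves only by the tool jog_arm, never from a script. Its argument "moves" is a list of rows, each a list of 7 numbers: the turn, a rotation vector about the world's x, y, z in rad, then the shift along the world's x, y, z in mm, then the finger opening in mm, from 0 to 94. In form: [[rx, ry, rz, tx, ty, tz, fingers], ...]. A call has 1 to 12 rows; each row shifts and turns the commanded pose from where the row before left it; what a row does not reach is not made up. A row lasts 1/8 s, in which the tool goes at most 62.5 mm and 10.7 degrees, less where a joint would pass 70% of its speed; a pose out of reach is approached as far as the arm can. A call is refused whole if a number of a shift passes 62.5 or a number of a turn 0.188, either way. A call with a gripper value outside its range is refused whole. The fingers move at their own pace and stop on an object; the grip force is fixed at half the most. Time passes only in rows, so rows that do not move let the fingers close. It gives the time, the measured TCP pose, the force and the opening at its end, in the units of the state.
- get_obs(): the state, without advancing time (a new reading comes with each control period).
- snapshot(name): name is "side" or "top" or "wrist"; returns the picture (480x640x3 uint8, red, green, blue); there is no depth.
- get_calibration(name): a dict with "camera_matrix" (3x3 intrinsics, pixels), "R" (3x3) and "t" (3): a world point X has camera coordinates R X + t. Camera axes: x right, y down, z forward; pixel columns grow to the right and rows downward; lengths in m; the calibration is good to about 2 mm. The wrist camera is an equidistant fisheye: a pixel r from the principal point sees the ray r / f radians off the axis. A picture is of the moment at which its call begins: read the wrist's pose just before it. get_calibration takes no time and is no camera call; for the wrist camera it gives the pose at the moment of the call.
- close_job(): hands the job in, once; it reports no verdict.
Trained networks look in the newest picture that a camera, given by its name, has taken for a name from the list of things; names that differ only in an ending like _2 or _b are one class to them, and where a whole thing is asked for, a point or a joint stands for the part that bears it (a point fixed in the world has none). Each returns a list of dicts, best first, with "conf" (0 to 1); they miss things now and then, are a little off and sometimes report something else, mostly with a low value. They report only what shows in the picture. A call takes as long as a camera call. They do not tell look-alikes from the thing itself.
- look_for(label, camera): "bbox" ([left, top, right, bottom] in pixels, round what is visible of it).
The state is a dict: "time": time; "joint_positions": joint angles; "qvel": joint speeds; "joint_torque": joint torques, N m; "tool_pos": TCP position; "ee_rot": TCP orientation; "wrist_force": force on the tool from outside, world axes, zero at the start; "wrist_torque": the same for the moment, N m; "width": finger opening in m.
Only numpy, scipy, OpenCV 4.12 (cv2) and the standard library are available. Lean on these libraries where they do the work, as an engineer would, in place of code of your own. Each camera call takes 0.05 s, during which the arm holds its last target.

## Working session

There is one attempt and no reset: what is moved stays moved. The work goes in short steps, Python scripts to look and compute and a tool call to move; the robot and the scene stay as the last step left them, time stands still between calls to the robot, and variables do not carry over. Pictures are saved under pics/ and viewed, and the job is handed in when it is done.

Besides the shell and the picture viewer there is one more tool, called as name(argument=value, ...), one argument or row to a line, values as JSON. jog_arm: Moves the arm, as the interface text tells. Its arguments: {"type":"object","properties":{"moves":{"type":"array","items":{"type":"array","items":{"type":"number"}}}},"required":["moves"]}

```bash
ls; mkdir -p pics
cat > h.py <<'E'
from bench import *
import numpy as np, cv2
def save(img,n): cv2.imwrite('pics/'+n,img[:,:,::-1])
E
python3 - <<'E'
from h import *
for n in ['side','top','wrist']:
    save(snapshot(n),n+'0.png'); c=get_calibration(n); print(n,np.round(c['camera_matrix'],1).tolist(),np.round(c['R'],3).tolist(),np.round(c['t'],3).tolist())
o=get_obs();print({k:np.round(v,3).tolist() for k,v in o.items()})
E
```

```text
pics
side [[448.6, 0.0, 309.7], [0.0, 448.6, 234.0], [0.0, 0.0, 1.0]] [[0.87, -0.493, -0.003], [-0.269, -0.47, -0.841], [0.413, 0.732, -0.541]] [-0.479, 0.192, 1.111]
top [[545.1, 0.0, 323.3], [0.0, 545.1, 239.7], [0.0, 0.0, 1.0]] [[0.016, -1.0, -0.019], [-0.982, -0.012, -0.189], [0.189, 0.022, -0.982]] [-0.001, 0.538, 1.276]
wrist [[371.6, 0.0, 321.3], [0.0, 371.6, 234.6], [0.0, 0.0, 1.0]] [[0.326, -0.945, -0.003], [-0.906, -0.314, 0.285], [-0.27, -0.091, -0.959]] [-0.549, -0.029, 0.395]
{'time': 0.15, 'joint_positions': [-1.341, 0.088, 1.372, -0.0, 1.684, -0.103], 'qvel': [-0.0, -0.001, -0.006, -0.0, -0.001, 0.0], 'joint_torque': [0.001, -34.064, -30.279, 0.072, 0.031, -0.0], 'tool_pos': [0.18, -0.52, 0.302], 'ee_rot': [-3.141, 0.002, -1.238], 'wrist_force': [0.11, -1.25, 0.184], 'wrist_torque': [0.012, -0.015, 0.024], 'width': 0.094}
```

View pics/top0.png

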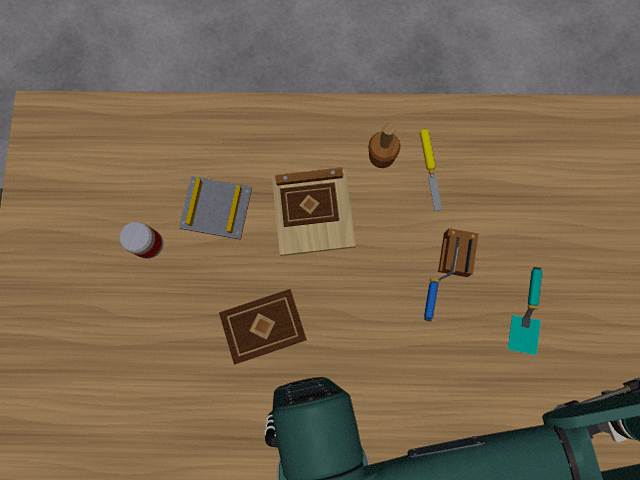

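View pics/side0.png

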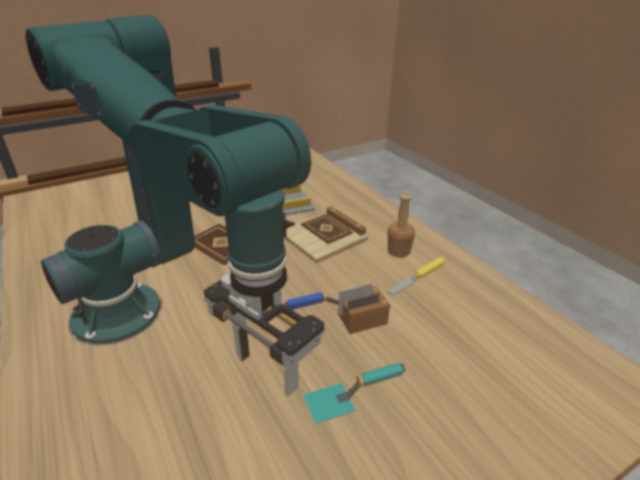

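View pics/wrist0.png

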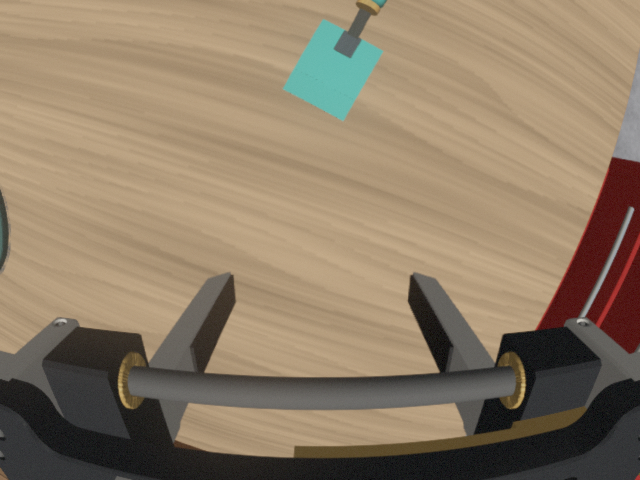

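Top view: the spatula candidates are the blue-handled one in the block (handle ~(431,300), blade in slot ~(455,258)) and the teal one lying flat at (525,320). The blue-handled one fits the description. The small panel is on the stop board (310,204) and the larger decoy panel is at (262,326). I'll enlarge to confirm.

Run:
```python
from h import *
im=cv2.imread('pics/top0.png')
a=cv2.resize(im[215:335,400:520],None,fx=5,fy=5,interpolation=cv2.INTER_CUBIC)
b=cv2.resize(im[150:270,170:370],None,fx=4,fy=4,interpolation=cv2.INTER_CUBIC)
cv2.imwrite('pics/c1.png',a);cv2.imwrite('pics/c2.png',b)
for l in ['spatula','spatula_grip','panel','stopboard','stand','block','scraper']:
    print(l,[(np.round(d['bbox']).tolist(),round(d['conf'],2)) for d in look_for(l,'top')])
```

```text
spatula [([424.0, 238.0, 460.0, 319.0], 0.8), ([123.0, 223.0, 165.0, 258.0], 0.55), ([463.0, 242.0, 471.0, 272.0], 0.18)]
spatula_grip [([511.0, 268.0, 544.0, 356.0], 0.78), ([422.0, 242.0, 461.0, 322.0], 0.64)]
panel [([220.0, 289.0, 309.0, 364.0], 0.89), ([437.0, 229.0, 476.0, 277.0], 0.74), ([279.0, 184.0, 338.0, 228.0], 0.62)]
stopboard [([274.0, 166.0, 356.0, 259.0], 0.95)]
stand [([180.0, 174.0, 252.0, 238.0], 0.6)]
block [([427.0, 238.0, 459.0, 322.0], 0.74), ([438.0, 229.0, 477.0, 276.0], 0.71)]
scraper [([464.0, 240.0, 474.0, 271.0], 0.62), ([424.0, 240.0, 460.0, 321.0], 0.21)]
```

View pics/c1.png

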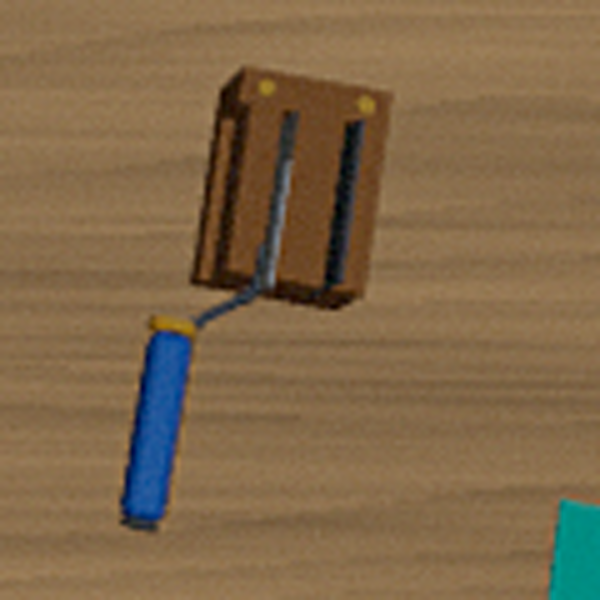

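View pics/c2.png

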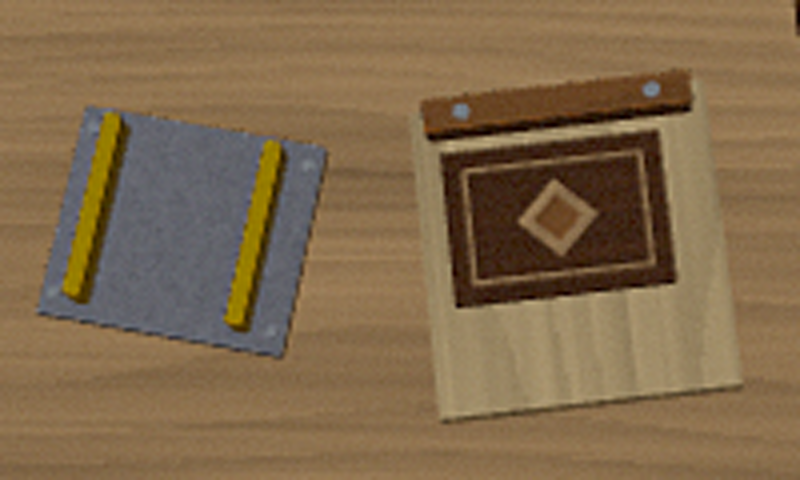

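The crops confirm the blue-handled spatula in the left slot with the scraper in the right one. They also show the small panel in front of the batten, and the two-rail stand. Next I fit the poses to the corner pixels.

```bash
cat >> h.py <<'E'
from scipy.optimize import least_squares
def proj(c,P):
    X=np.asarray(P)@np.array(c['R']).T+np.array(c['t']); K=np.array(c['camera_matrix'])
    return np.c_[K[0,0]*X[:,0]/X[:,2]+K[0,2],K[1,1]*X[:,1]/X[:,2]+K[1,2]]
def fit(c,pts,px,x0):
    pts=np.array(pts,float)/1000; px=np.array(px,float)
    def W(p):
        C,S=np.cos(p[2]),np.sin(p[2]); return np.c_[p[0]+C*pts[:,0]-S*pts[:,1],p[1]+S*pts[:,0]+C*pts[:,1],pts[:,2]]
    r=least_squares(lambda p:(proj(c,W(p))-px).ravel(),x0)
    return r.x, np.round(r.fun.reshape(-1,2),1)
E
python3 - <<'E'
from h import *
c=get_calibration('top')
def c2(l): return [((u+.5)/4-.5+170,(v+.5)/4-.5+150) for u,v in l]
def c1(l): return [((u+.5)/5-.5+400,(v+.5)/5-.5+215) for u,v in l]
def show(n,r): print(n,np.round(r[0][:2]*1000,1),np.round(np.degrees(r[0][2]),2),r[1].tolist())
show('board',fit(c,[(-100,95,18),(-100,-95,18),(100,95,43),(100,-95,43),(78,95,43),(78,-95,43)],c2([(441,417),(742,384),(420,100),(690,70),(427,127),(692,98)]),[.4,0,0]))
show('panel',fit(c,[(50,70,26),(50,-70,26),(-50,-70,26),(-50,70,26)],c2([(441,153),(659,130),(676,283),(457,307)]),[.4,0,0]))
show('standbase',fit(c,[(70,80,10),(70,-80,10),(-70,-80,10),(-70,80,10)],c2([(86,107),(328,150),(283,357),(38,314)]),[.4,.2,0]))
show('rails',fit(c,[(60,58,40),(60,46,40),(-60,58,40),(-60,46,40),(60,-46,40),(60,-58,40),(-60,-46,40),(-60,-58,40)],c2([(104,112),(122,115),(63,290),(82,296),(264,139),(281,142),(226,322),(243,326)]),[.4,.2,0]))
show('block',fit(c,[(66,24,62),(66,-48,62),(-34,-48,62),(-34,24,62)],c1([(245,68),(393,93),(362,298),(224,270)]),[.3,-.3,0]))
E
```

```text
board [617.6  34.4] 7.24 [[-0.4, 0.1], [0.2, -0.2], [-3.7, -0.3], [4.0, -1.2], [-4.6, 1.3], [4.5, 0.1]]
panel [633.2  44.4] 7.04 [[-0.2, 0.1], [0.3, -0.1], [0.4, -0.1], [-0.5, -0.0]]
standbase [626.  284.1] -9.45 [[0.1, -0.2], [0.1, -0.5], [0.0, 0.4], [-0.3, 0.3]]
rails [627.3 284.3] -9.25 [[-0.0, -0.3], [0.1, -0.3], [-0.4, 0.9], [-0.4, 0.2], [0.2, -0.3], [0.6, -0.2], [-0.3, 0.0], [0.2, -0.2]]
block [ 498.4 -308.6] -9.23 [[0.0, 0.0], [0.2, 0.1], [1.2, -0.3], [-1.4, 0.1]]
```

Run:
```python
from h import *
c=get_calibration('top')
def c1(l): return [((u+.5)/5-.5+400,(v+.5)/5-.5+215) for u,v in l]
def show(n,r): print(n,np.round(r[0][:2]*1000,1),np.round(np.degrees(r[0][2]),2),r[1].tolist())
# handle in frame: grip at origin, x along handle; front -68 => +32, back -158 => -58, top height 57+12
r=fit(c,[(32,10,66),(32,-10,66),(-58,10,66),(-58,-10,66)],c1([(150,319),(195,326),(123,517),(162,521)]),[.4,-.27,0])
show('handle',r)
b=np.array([498.4,-308.6]);a=np.radians(-9.2)
d=r[0][:2]*1000-b
print('in block frame',d@[np.cos(a),np.sin(a)],d@[-np.sin(a),np.cos(a)])
print([(k,np.round(look_for(k,'side')[0]['bbox']).tolist()) for k in ['spatula_grip','mallet']])
```

```text
handle [ 409.6 -251.2] -9.62 [[0.1, 0.7], [-0.5, 0.8], [-0.2, -1.1], [0.5, -0.4]]
in block frame -96.7893606620569 42.431451350018826
[('spatula_grip', [301.0, 363.0, 404.0, 420.0]), ('mallet', [387.0, 198.0, 416.0, 257.0])]
```

jog_arm(
  moves=[
    [0, 0, -0.083, 38.2, 44.4, -8.5, 60],
    [0, 0, -0.083, 38.2, 44.4, -8.5, 60],
    [0, 0, -0.083, 38.2, 44.4, -8.5, 60],
    [0, 0, -0.083, 38.2, 44.4, -8.5, 60],
    [0, 0, -0.083, 38.2, 44.4, -8.5, 60],
    [0, 0, -0.083, 38.2, 44.4, -8.5, 60],
    [0, 0, 0, 0, 0, 0, 60],
    [0, 0, 0, 0, 0, 0, 60],
  ],
)

```text
time: 1.6
tool_pos: [0.4088, -0.2537, 0.2519]
ee_rot: [3.141, -0.001, -1.735]
wrist_force: [0.4, 0.4, 0.1]
width: 0.0601
```

Run:
```python
from h import *
o=get_obs();print({k:np.round(v,3).tolist() for k,v in o.items()})
save(snapshot('wrist'),'w1.png'); save(snapshot('top'),'t1.png')
```

```text
{'time': 1.6, 'joint_positions': [-0.673, -0.051, 1.612, -0.001, 1.581, 1.062], 'qvel': [-0.035, -0.002, -0.005, 0.004, -0.002, 0.002], 'joint_torque': [0.917, -27.58, -29.696, 0.122, -0.044, 0.002], 'tool_pos': [0.409, -0.254, 0.252], 'ee_rot': [3.141, -0.001, -1.735], 'wrist_force': [0.397, 0.375, 0.057], 'wrist_torque': [0.06, 0.033, -0.0], 'width': 0.06}
```

View pics/w1.png

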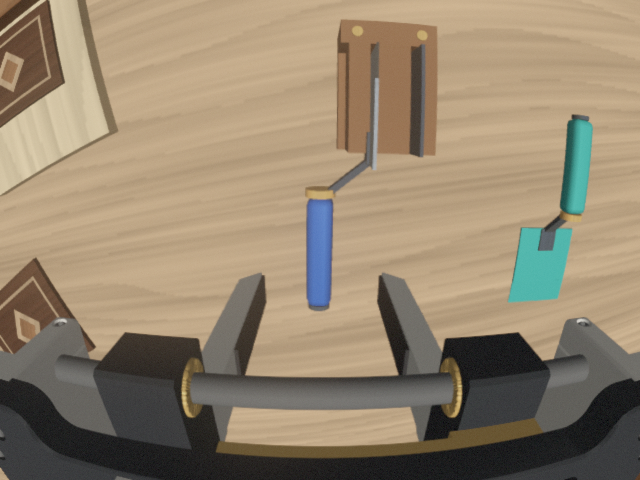

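View pics/t1.png

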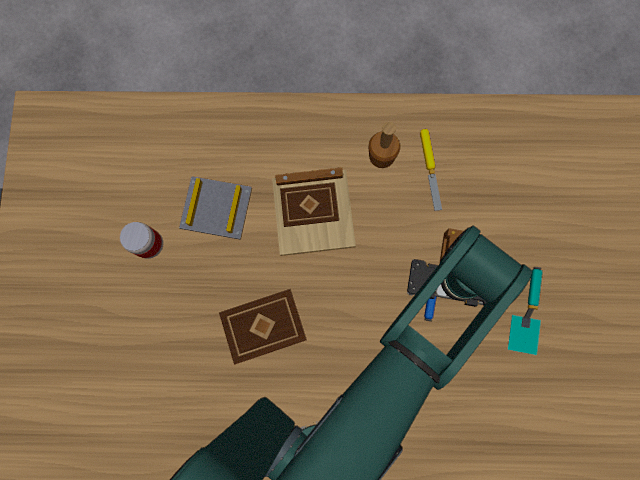

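The wrist view shows the blue handle (320,193)–(318,308) between the fingers, the block ahead of it, and the teal decoy to the right. I'll check the offset.

```bash
cat >> h.py <<'E'
def wray(c,uv,z):
    K=np.array(c['camera_matrix']);f=K[0,0];R=np.array(c['R']);t=np.array(c['t'])
    d=(np.array(uv,float)-[K[0,2],K[1,2]]); r=np.hypot(*d); th=r/f
    v=np.array([np.sin(th)*d[0]/r,np.sin(th)*d[1]/r,np.cos(th)]) if r>0 else np.array([0,0,1.])
    w=R.T@v; C=-R.T@t; return C+w*(z-C[2])/w[2]
def wproj(c,X):
    K=np.array(c['camera_matrix']);f=K[0,0]; v=np.array(c['R'])@np.array(X)+np.array(c['t'])
    th=np.arctan2(np.hypot(v[0],v[1]),v[2]); n=np.hypot(v[0],v[1]); return np.array([K[0,2]+f*th*v[0]/n,K[1,2]+f*th*v[1]/n])
E
python3 - <<'E'
from h import *
c=get_calibration('wrist')
F=wray(c,(320,197),.057);B=wray(c,(319,303),.057)
print(F,B,np.degrees(np.arctan2(*(F-B)[1::-1])),np.linalg.norm(F-B))
for uv in [(307,250),(332,250)]: print(wray(c,uv,.057))
print('block',[wray(c,u,.062)[:2].round(4).tolist() for u in [(341,20),(437,26),(435,155),(375,45),(374,168)]])
E
```

```text
[ 0.43987294 -0.25829372  0.057     ] [ 0.35174403 -0.2424755   0.057     ] -10.175640597944893 0.08953725855770617
[ 0.39961854 -0.24102268  0.057     ]
[ 0.3963287  -0.26053886  0.057     ]
block [[0.5696, -0.2957], [0.5578, -0.367], [0.4593, -0.3496], [0.5469, -0.3169], [0.456, -0.3016]]
```

jog_arm(
  moves=[
    [0, 0, 0, 0, 1, -30, 60],
    [0, 0, 0, 0, 0, -30, 60],
    [0, 0, 0, 0, 0, -30, 60],
    [0, 0, 0, 0, 0, -27, 60],
    [0, 0, 0, 0, 0, 0, 15],
    [0, 0, 0, 0, 0, 0, 15],
    [0, 0, 0, 0, 0, 0, 15],
    [0, 0, 0, 0, 0, 0, 15],
    [0, 0, 0, 0, 0, 0, 15],
  ],
)

```text
time: 2.82
tool_pos: [0.4093, -0.2529, 0.1358]
ee_rot: [-3.14, -0.002, -1.736]
wrist_force: [-1.1, -0.0, 2.8]
width: 0.0201
```

jog_arm(
  moves=[
    [0, 0, 0, 0, 0, 15, 15],
    [0, 0, 0, 0, 0, 20, 15],
    [0, 0, 0, 0, 0, 20, 15],
    [0, 0, 0, 0, 0, 20, 15],
    [0, 0, 0, 0, 0, 0, 15],
    [0, 0, 0, 0, 0, 0, 15],
  ],
)

```text
time: 3.58
tool_pos: [0.4086, -0.252, 0.209]
ee_rot: [3.14, 0.001, -1.736]
wrist_force: [0.3, 1.3, -1.4]
width: 0.0196
```

Run:
```python
from h import *
o=get_obs();print({k:np.round(v,3).tolist() for k,v in o.items()})
save(snapshot('wrist'),'w2.png'); save(snapshot('side'),'s2.png')
```

```text
{'time': 3.575, 'joint_positions': [-0.671, -0.03, 1.678, 0.0, 1.495, 1.065], 'qvel': [-0.0, 0.01, 0.013, -0.002, -0.001, 0.0], 'joint_torque': [0.005, -29.516, -30.862, 0.068, -0.192, 0.0], 'tool_pos': [0.409, -0.252, 0.209], 'ee_rot': [3.14, 0.001, -1.736], 'wrist_force': [0.335, 1.269, -1.391], 'wrist_torque': [0.113, 0.099, -0.0], 'width': 0.02}
```

View pics/w2.png

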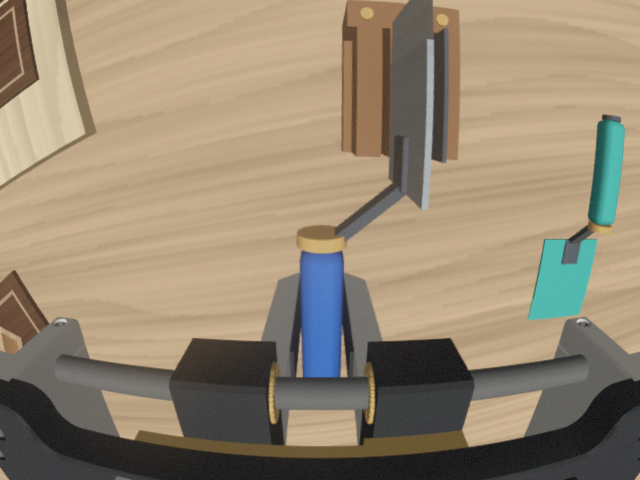

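View pics/s2.png

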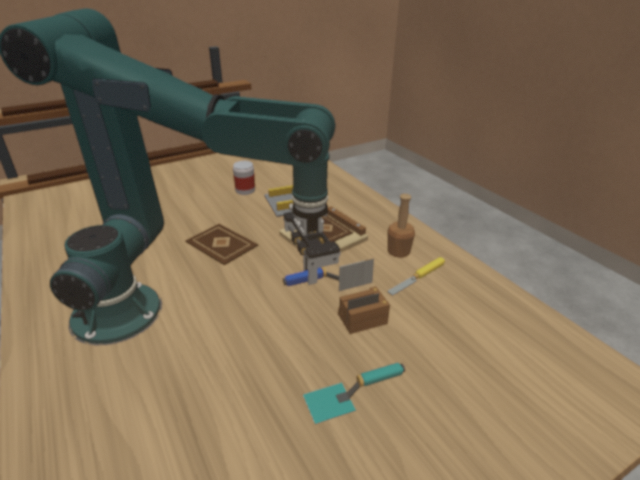

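The spatula is clear of the slot and hangs straight. Next: carry it left and roll it 45°.

jog_arm(
  moves=[
    [0, 0, 0, -10, 41, 0, 15],
    [0, 0, 0, -10, 41, 0, 15],
    [0, 0, 0, -10, 40, 0, 15],
    [0.129, -0.0216, 0, -1.5, -9.1, -3.8, 15],
    [0.129, -0.0216, 0, -1.5, -9.1, -3.8, 15],
    [0.129, -0.0216, 0, -1.5, -9.1, -3.8, 15],
    [0.129, -0.0216, 0, -1.5, -9.1, -3.8, 15],
    [0.129, -0.0216, 0, -1.5, -9.1, -3.8, 15],
    [0.129, -0.0216, 0, -1.5, -9.1, -3.8, 15],
    [0, 0, 0, 0, 0, 0, 15],
    [0, 0, 0, 0, 0, 0, 15],
  ],
)

```text
time: 5.05
tool_pos: [0.3699, -0.1848, 0.1868]
ee_rot: [-3.141, 0.783, -1.736]
wrist_force: [0.4, -0.0, -1.1]
width: 0.0196
```

```bash
cat >> h.py <<'E'
from scipy.spatial.transform import Rotation as Ro
def grasp():
    o=get_obs(); R=Ro.from_euler('xyz',o['ee_rot']).as_matrix(); return np.array(o['tool_pos'])+.078*R[:,2],R,o
E
python3 - <<'E'
from h import *
g,R,o=grasp();print(g.round(4),R.round(3).tolist(),o['time'],np.round(o['joint_positions'],2))
save(snapshot('wrist'),'w3.png'); save(snapshot('side'),'s3.png')
E
```

```text
[ 0.379  -0.1305  0.1315] [[-0.117, -0.986, 0.116], [-0.699, 0.165, 0.696], [-0.705, -0.0, -0.709]] 5.05 [-0.93  0.09  1.76  0.56  1.85  0.81]
```

View pics/s3.png

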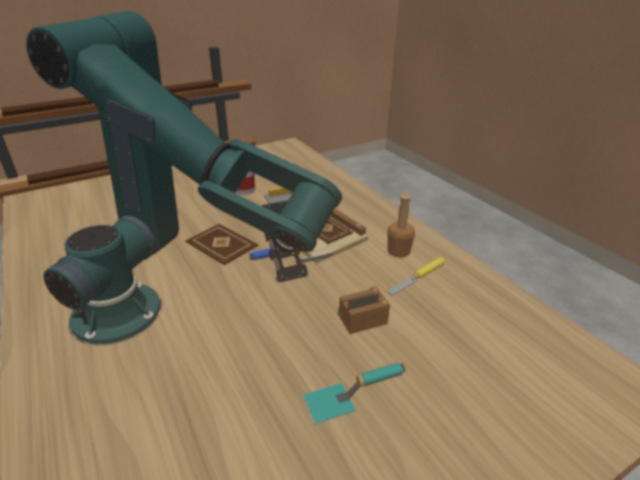

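View pics/w3.png

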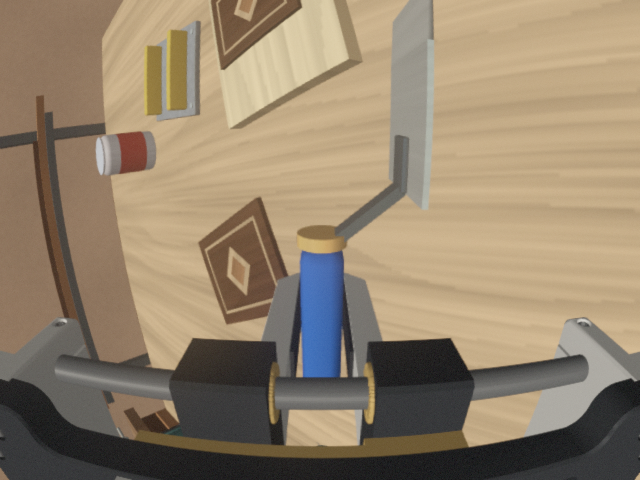

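jog_arm(
  moves=[
    [0, 0, 0, 0, 0, -25, 15],
    [0, 0, 0, 0, 0, -25, 15],
    [0, 0, 0, 0, 0, -15, 15],
    [0, 0, 0, 0, 0, -9, 15],
    [0, 0, 0, 0, 0, -3, 15],
    [0, 0, 0, 0, 0, 0, 15],
    [0, 0, 0, 0, 0, 0, 15],
  ],
)

```text
time: 6.02
tool_pos: [0.3701, -0.1854, 0.1104]
ee_rot: [-3.139, 0.784, -1.735]
wrist_force: [-0.1, 0.2, -0.2]
width: 0.0195
```

jog_arm(
  moves=[
    [0, 0, 0, 0, 0, -2, 15],
    [0, 0, 0, 0, 0, -1, 15],
    [0, 0, 0, 0, 0, 0, 15],
  ],
)

```text
time: 6.4
tool_pos: [0.37, -0.1853, 0.1074]
ee_rot: [-3.14, 0.785, -1.735]
wrist_force: [-1.1, -1.0, 1.9]
width: 0.0197
```

jog_arm(
  moves=[
    [0, 0, 0, 0, 0, 0, 40],
    [0, 0, 0, 0, 0, 0, 40],
    [0, 0, 0, -2.5, -15, 15.3, 40],
    [0, 0, 0, -5, -30, 30.6, 40],
    [0, 0, 0, -5, -30, 30.6, 40],
    [0, 0, 0, -5, -30, 30.6, 40],
    [0, 0, 0, 0, 0, 0, 40],
    [0, 0, 0, 0, 0, 0, 60],
  ],
)

```text
time: 7.4
tool_pos: [0.3522, -0.2891, 0.2129]
ee_rot: [3.141, 0.786, -1.737]
wrist_force: [0.2, 0.3, -0.5]
width: 0.0469
```

Run:
```python
from h import *
g,R,o=grasp();print(g.round(4),o['time'],np.round(o['joint_positions'],2))
save(snapshot('wrist'),'w4.png'); save(snapshot('top'),'t4.png')
```

```text
[ 0.3613 -0.2347  0.1578] 7.4 [-1.07  0.21  1.56  0.5   1.98  0.73]
```

View pics/w4.png

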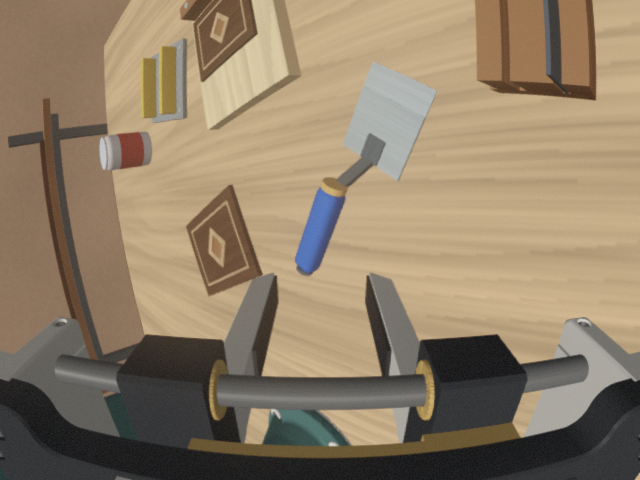

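View pics/t4.png

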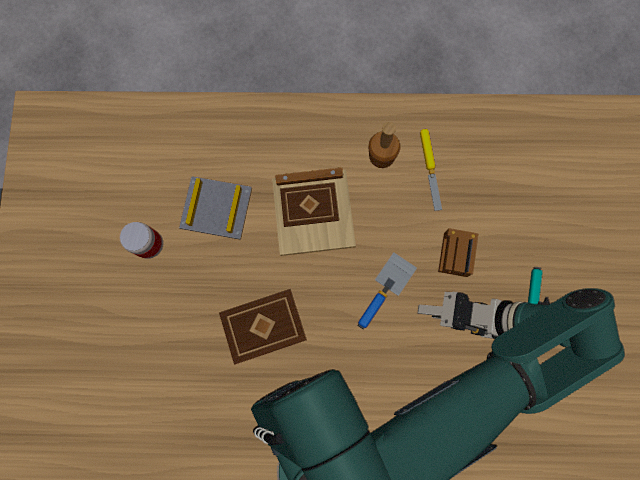

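The spatula lies flat, blade down, at about (397,273) with its handle end at (362,326). It has turned a little in yaw. I'll measure it.

Run:
```python
from h import *
im=cv2.imread('pics/t4.png')
cv2.imwrite('pics/c4.png',cv2.resize(im[245:335,350:430],None,fx=6,fy=6,interpolation=cv2.INTER_CUBIC))
```

```text
(no output)
```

View pics/c4.png

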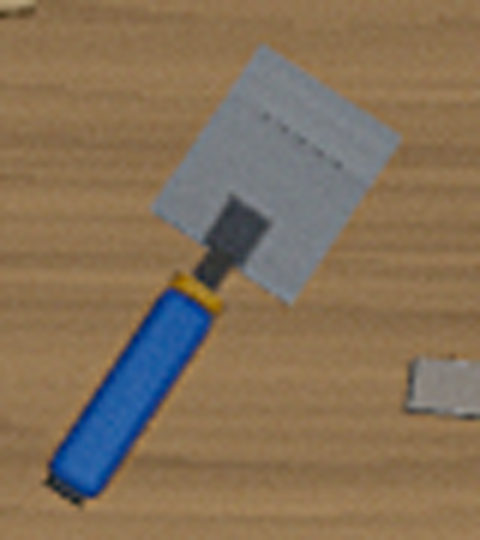

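Run:
```python
from h import *
c=get_calibration('top')
def cc(l): return [((u+.5)/6-.5+350,(v+.5)/6-.5+245) for u,v in l]
def show(n,r): print(n,np.round(r[0][:2]*1000,1),np.round(np.degrees(r[0][2]),2),r[1].tolist())
r=fit(c,[(42.5,35,1.4),(42.5,-35,1.4),(-42.5,-35,2.4),(-42.5,35,2.4)],cc([(264,44),(401,138),(292,305),(152,209)]),[.4,-.2,-.5]);show('blade',r)
p=r[0];g=p[:2]-.1*np.array([np.cos(p[2]),np.sin(p[2])]);print('grip',g)
r=fit(c,[(32,12,40),(32,-12,40),(-58,12,40),(-58,-12,40)],cc([(176,275),(221,310),(45,485),(85,503)]),[.4,-.2,-.5]);show('handle',r)
cw=get_calibration('wrist')
F=wray(cw,(335,183),.038);B=wray(cw,(305,270),.038);print(F,B,np.linalg.norm(F-B),np.degrees(np.arctan2(*(F-B)[1::-1])))
g=F+(B-F)*32/90;print(g)
```

```text
blade [ 463.6 -174.1] -33.85 [[-0.2, -0.1], [0.5, -0.1], [-0.0, 0.1], [-0.3, 0.1]]
grip [ 0.38050689 -0.11835902]
handle [ 380.6 -118.3] -33.25 [[-1.3, 1.2], [-0.4, 1.0], [-0.1, -2.5], [1.7, 0.3]]
[ 0.41406126 -0.13610445  0.038     ] [ 0.32945286 -0.08110143  0.038     ] 0.10091537495193391 -33.02746309952341
[ 0.38397827 -0.11654782  0.038     ]
```

jog_arm(
  moves=[
    [-0.129, 0.0216, 0, 4.8, 28.5, 5, 70],
    [-0.129, 0.0216, 0, 4.8, 28.5, 5, 70],
    [-0.129, 0.0216, 0, 4.8, 28.5, 0, 70],
    [-0.129, 0.0216, 0, 4.8, 28.5, 0, 70],
    [-0.129, 0.0216, 0, 4.8, 28.5, 0, 70],
    [-0.129, 0.0216, 0, 4.8, 28.5, 0, 70],
    [0, 0, -0.141, 0, 0, 0, 70],
    [0, 0, -0.141, 0, 0, 0, 70],
    [0, 0, -0.14, 0, 0, 0, 70],
    [0, 0, 0, 0, 0, 0, 70],
    [0, 0, 0, 0, 0, 0, 70],
  ],
)

```text
time: 8.88
tool_pos: [0.3808, -0.1185, 0.2232]
ee_rot: [3.14, -0.0, -2.155]
wrist_force: [0.1, 0.7, 1.0]
width: 0.0699
```

Run:
```python
from h import *
g,R,o=grasp();print(g.round(4),o['ee_rot'],o['time'],np.round(o['joint_positions'],2))
save(snapshot('wrist'),'w5.png')
```

```text
[ 0.3806 -0.1185  0.1452] [ 3.14003209e+00 -1.74655664e-04 -2.15544062e+00] 8.875 [-0.44 -0.23  1.83  0.    1.55  1.71]
```

View pics/w5.png

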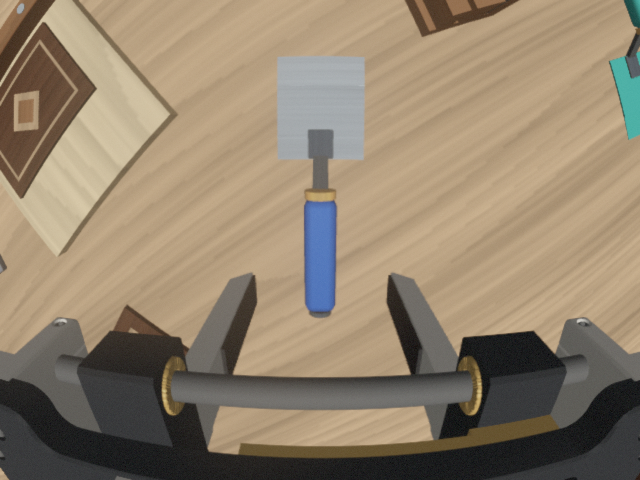

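The spatula is squarely centred between the fingers: blade (278–364, 57–160), handle along column 320. Descend and grip.

jog_arm(
  moves=[
    [0, 0, 0, 0, 0, -35, 60],
    [0, 0, 0, 0, 0, -35, 50],
    [0, 0, 0, 0, 0, -25, 50],
    [0, 0, 0, 0, 0, -12, 50],
    [0, 0, 0, 0, 0, 0, 15],
    [0, 0, 0, 0, 0, 0, 15],
    [0, 0, 0, 0, 0, 0, 15],
    [0, 0, 0, 0, 0, 0, 15],
    [0, 0, 0, 0, 0, 0, 15],
  ],
)

```text
time: 10.05
tool_pos: [0.3818, -0.1193, 0.118]
ee_rot: [-3.139, 0.0, -2.158]
wrist_force: [0.5, 0.5, 3.6]
width: 0.0234
```

jog_arm(
  moves=[
    [0, 0, 0, 0, 0, 0, 15],
    [0, 0, 0, 0, 0, 0, 15],
  ],
)

```text
time: 10.3
tool_pos: [0.3818, -0.1192, 0.1178]
ee_rot: [-3.14, 0.0, -2.158]
wrist_force: [-0.0, 1.1, 6.6]
width: 0.0238
```

jog_arm(
  moves=[
    [0, 0, 0, 0, 0, 20, 15],
    [0, 0, 0, 0, 0, 30, 15],
    [0, 0, 0, 0, 0, 0, 15],
    [0, 0, 0, 0, 0, 0, 15],
  ],
)

```text
time: 10.8
tool_pos: [0.3803, -0.1187, 0.1653]
ee_rot: [3.139, -0.001, -2.158]
wrist_force: [0.1, -1.3, -1.6]
width: 0.0237
```

Run:
```python
from h import *
g,R,o=grasp();print(g.round(4),o['ee_rot'],o['time'],np.round(o['joint_positions'],2))
save(snapshot('wrist'),'w6.png'); save(snapshot('side'),'s6.png')
im=cv2.imread('pics/s6.png');cv2.imwrite('pics/s6c.png',cv2.resize(im[180:320,180:420],None,fx=3,fy=3,interpolation=cv2.INTER_CUBIC))
```

```text
[ 0.3801 -0.1186  0.0873] [ 3.13856428e+00 -5.91250723e-04 -2.15807317e+00] 10.8 [-0.44 -0.19  1.91 -0.    1.42  1.71]
```

View pics/w6.png

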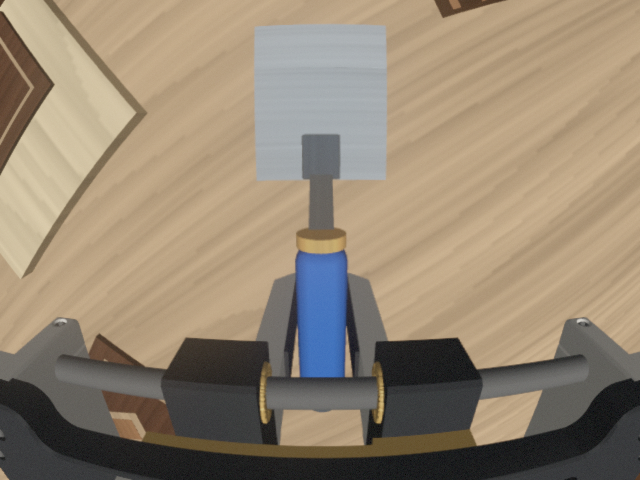

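View pics/s6c.png

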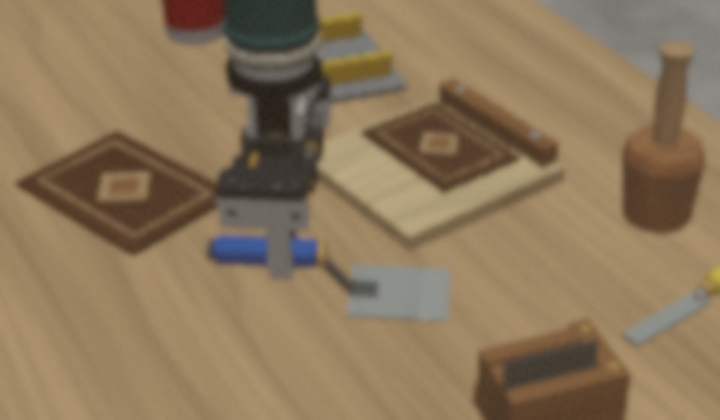

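```bash
cat >> h.py <<'E'
def spfit(c,px,x0):
    pts=np.array([(42.5,35,1.4),(42.5,-35,1.4),(-42.5,-35,2.4),(-42.5,35,2.4)])/1000
    def f(p):
        W=Ro.from_euler('xyz',[p[4],p[5],p[3]]).as_matrix()  # roll,pitch,yaw
        return np.concatenate([wproj(c,W@q+p[:3])-u for q,u in zip(pts,px)])
    r=least_squares(f,x0,x_scale=[.01,.01,.01,.1,.1,.1]); return r.x,np.abs(r.fun).max()
E
python3 - <<'E'
from h import *
c=get_calibration('wrist'); 
p,e=spfit(c,np.array([(255,25),(387,25),(386.5,180),(256,180)]),[.463,-.174,.05,-.59,0,0]);print(p[:3].round(4),np.degrees(p[3:]).round(2),e)
# expected
g,R,o=grasp()
E
```

```text
[ 0.4628 -0.1722  0.0487] [-33.61   0.13   1.03] 0.14086947408918604
```

Blade held level to within about 1° (slightly nose-down). Now move to the pre-insert pose in front of the panel.

jog_arm(
  moves=[
    [0, 0, 0.142, 9.4, 27.5, 6, 15],
    [0, 0, 0.142, 9.4, 27.5, 6, 15],
    [0, 0, 0.142, 9.4, 27.5, 6, 15],
    [0, 0, 0.142, 9.4, 27.5, 0, 15],
    [0, 0, 0.142, 9.4, 27.5, 0, 15],
    [0, 0, 0, 0, 0, 0, 15],
    [0, 0, 0, 0, 0, 0, 15],
  ],
)

```text
time: 11.78
tool_pos: [0.4276, 0.0181, 0.184]
ee_rot: [3.139, -0.0, -1.449]
wrist_force: [0.5, -0.8, -1.5]
width: 0.024
```

Run:
```python
from h import *
g,R,o=grasp();print(np.round(o['tool_pos'],4),np.round(o['ee_rot'],4),o['time'],np.round(o['joint_positions'],2))
save(snapshot('wrist'),'w7.png'); save(snapshot('side'),'s7.png')
```

```text
[0.4276 0.0181 0.184 ] [ 3.1393e+00 -4.0000e-04 -1.4491e+00] 11.775 [-0.09 -0.13  1.82 -0.    1.45  1.36]
```

View pics/w7.png

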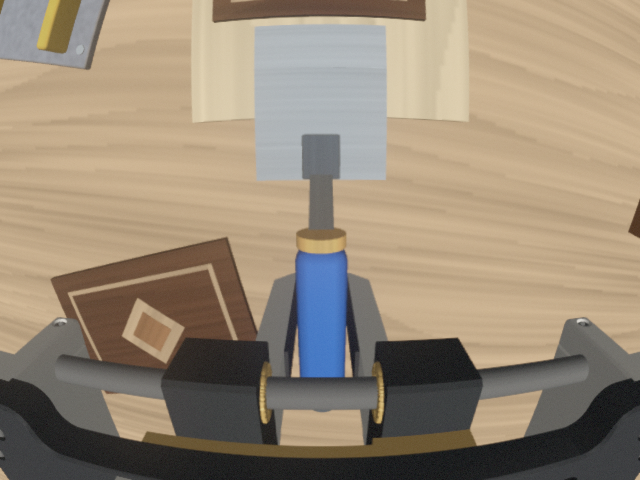

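The blade points squarely at the panel. The panel's near corners are at (214,20) and (425,18), and the board's near edge is at row 121. I'll check the centring.

Run:
```python
from h import *
c=get_calibration('wrist')
p,e=spfit(c,np.array([(255,25),(387,25),(386.5,180),(256,180)]),[.53,.03,.07,.12,0,0]);print(p[:3].round(4),np.degrees(p[3:]).round(2),e)
u=np.array([np.cos(p[3]),np.sin(p[3])]);n=np.array([-u[1],u[0]])
for nm,uv,z in [('pl',(215,20),.021),('pr',(425,19),.021),('pl26',(215,15),.026),('pr26',(425,14),.026),('bl',(192.5,121),.018),('br',(469,121),.018)]:
    w=wray(c,uv,z); d=w[:2]-p[:2]; print(nm,w.round(4),'fwd',round(d@u*1e3,1),'lat',round(d@n*1e3,1))
```

```text
[0.5263 0.0301 0.0683] [6.97 0.17 0.85] 0.14086960440255325
pl [0.5797 0.1085 0.021 ] fwd 62.5 lat 71.3
pr [ 0.5972 -0.0315  0.021 ] fwd 62.9 lat -69.7
pl26 [0.582  0.1074 0.026 ] fwd 64.6 lat 70.0
pr26 [ 0.5991 -0.0299  0.026 ] fwd 65.0 lat -68.4
bl [0.5083 0.1171 0.018 ] fwd -7.4 lat 88.5
br [ 0.5323 -0.0728  0.018 ] fwd -6.5 lat -102.9
```

jog_arm(
  moves=[
    [0, 0, 0, 0, 0, -20, 15],
    [0, 0, 0, 0, 0, -18, 15],
    [0, 0, 0, 0, 0, -6, 15],
    [0, 0, 0, 0, 0, 0, 15],
    [0, 0, 0, 0, 0, 0, 15],
  ],
)

```text
time: 12.5
tool_pos: [0.4287, 0.0182, 0.1419]
ee_rot: [-3.14, -0.0, -1.448]
wrist_force: [0.4, 0.1, -1.5]
width: 0.0237
```

jog_arm(
  moves=[
    [0, 0, 0, 0, 0, -2, 15],
    [0, 0, 0, 0, 0, 0, 15],
  ],
)

```text
time: 12.75
tool_pos: [0.4283, 0.0185, 0.1392]
ee_rot: [-3.141, -0.0, -1.448]
wrist_force: [0.5, 0.0, -1.0]
width: 0.0237
```

jog_arm(
  moves=[
    [0, 0, 0, 0, 0, -1, 15],
    [0, 0, 0, 0, 0, 0, 15],
  ],
)

```text
time: 13.0
tool_pos: [0.4281, 0.0185, 0.138]
ee_rot: [3.141, -0.0, -1.448]
wrist_force: [0.3, -0.7, -0.6]
width: 0.0239
```

jog_arm(
  moves=[
    [0, 0, 0, 0, 0, -1, 15],
    [0, 0, 0, 0, 0, 0, 15],
  ],
)

```text
time: 13.25
tool_pos: [0.4281, 0.0185, 0.1369]
ee_rot: [3.141, -0.0, -1.448]
wrist_force: [-0.4, 0.0, -0.9]
width: 0.0237
```

jog_arm(
  moves=[
    [0, 0, 0, 0, 0, -1, 15],
    [0, 0, 0, 0, 0, 0, 15],
  ],
)

```text
time: 13.5
tool_pos: [0.4283, 0.0185, 0.1363]
ee_rot: [-3.141, -0.0, -1.448]
wrist_force: [-0.7, 0.0, -0.3]
width: 0.0237
```

jog_arm(
  moves=[
    [0, 0, 0, 0, 0, -1, 15],
    [0, 0, 0, 0, 0, 0, 15],
  ],
)

```text
time: 13.75
tool_pos: [0.4283, 0.0185, 0.1355]
ee_rot: [-3.141, -0.0, -1.448]
wrist_force: [-2.8, 0.9, 4.2]
width: 0.0237
```

Run:
```python
from h import *
g,R,o=grasp();print(np.round(o['tool_pos'],4),np.round(o['wrist_force'],2),np.round(o['wrist_torque'],3))
save(snapshot('wrist'),'w8.png'); s=snapshot('side');cv2.imwrite('pics/s8.png',cv2.resize(s[160:290,230:400,::-1],None,fx=4,fy=4,interpolation=cv2.INTER_CUBIC))
```

```text
[0.4283 0.0185 0.1355] [-2.84  0.92  4.19] [0.119 0.17  0.128]
```

View pics/w8.png

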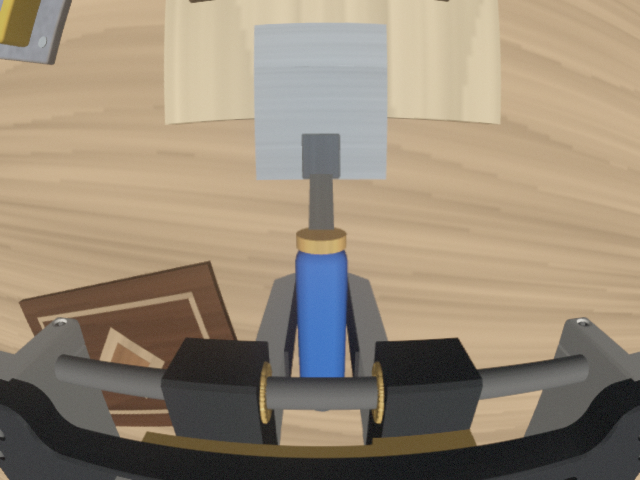

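View pics/s8.png

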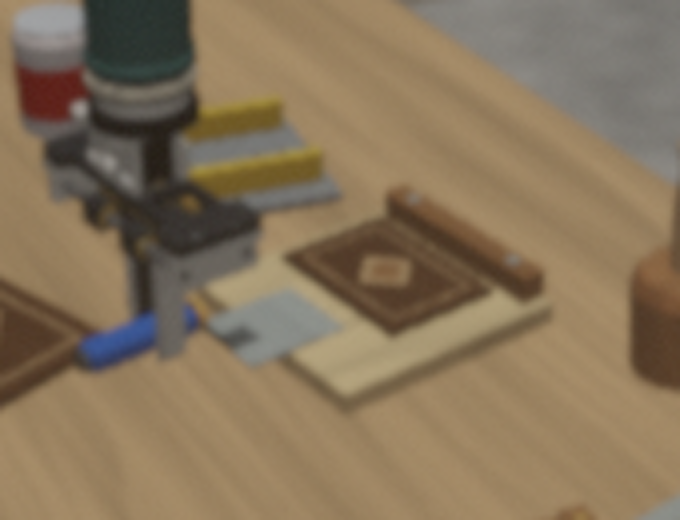

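The blade now rests on the board in front of the panel (about 5 N). Slide forward.

jog_arm(
  moves=[
    [0, 0, 0, 9.9, 1.2, 0, 15],
    [0, 0, 0, 9.9, 1.2, 0, 15],
    [0, 0, 0, 4.9, 0.6, 0, 15],
    [0, 0, 0, 4.9, 0.6, 0, 15],
    [0, 0, 0, 5, 0.6, 0, 15],
  ],
)

```text
time: 14.48
tool_pos: [0.4629, 0.0225, 0.1357]
ee_rot: [3.139, -0.001, -1.448]
wrist_force: [-7.7, 0.1, 11.0]
width: 0.0239
```

Run:
```python
from h import *
g,R,o=grasp();print(np.round(o['tool_pos'],4),np.round(o['wrist_force'],2),np.round(o['wrist_torque'],3))
save(snapshot('wrist'),'w9.png'); s=snapshot('side');cv2.imwrite('pics/s9.png',cv2.resize(s[160:290,230:400,::-1],None,fx=4,fy=4,interpolation=cv2.INTER_CUBIC))
```

```text
[0.4629 0.0225 0.1357] [-7.67  0.13 11.03] [-0.104  1.31   0.046]
```

View pics/s9.png

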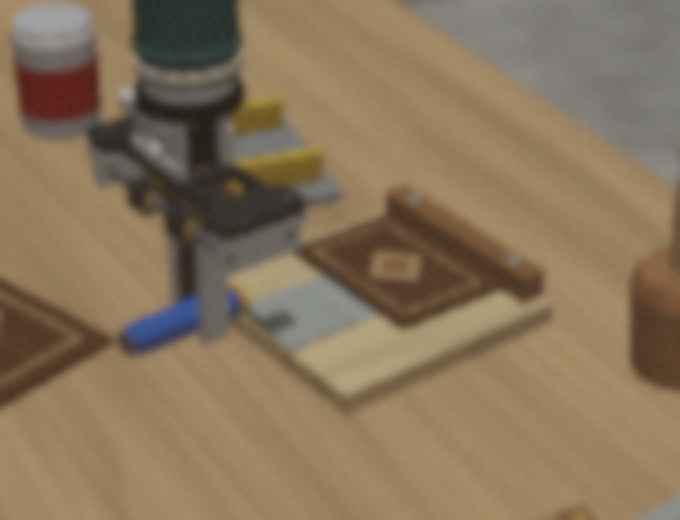

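jog_arm(
  moves=[
    [0, 0, 0, 0, 0, 1.2, 15],
    [0, 0, 0, 0, 0, 0, 15],
  ],
)

```text
time: 14.82
tool_pos: [0.4635, 0.0226, 0.1359]
ee_rot: [-3.141, -0.0, -1.448]
wrist_force: [-0.1, -0.3, 0.5]
width: 0.0238
```

jog_arm(
  moves=[
    [0, 0, 0, 5, 0.6, 0, 15],
    [0, 0, 0, 5, 0.6, 0, 15],
    [0, 0, 0, 0, 0, 0, 15],
  ],
)

```text
time: 15.2
tool_pos: [0.4734, 0.024, 0.1359]
ee_rot: [-3.141, 0.0, -1.448]
wrist_force: [-0.3, 0.5, 0.3]
width: 0.0236
```

Run:
```python
from h import *
g,R,o=grasp();print(np.round(o['tool_pos'],4),np.round(o['wrist_force'],2),np.round(o['wrist_torque'],3))
save(snapshot('wrist'),'w10.png'); s=snapshot('side');cv2.imwrite('pics/s10.png',cv2.resize(s[160:290,230:400,::-1],None,fx=4,fy=4,interpolation=cv2.INTER_CUBIC))
```

```text
[0.4734 0.024  0.1359] [-0.34  0.47  0.31] [-0.053  0.016 -0.047]
```

View pics/s10.png

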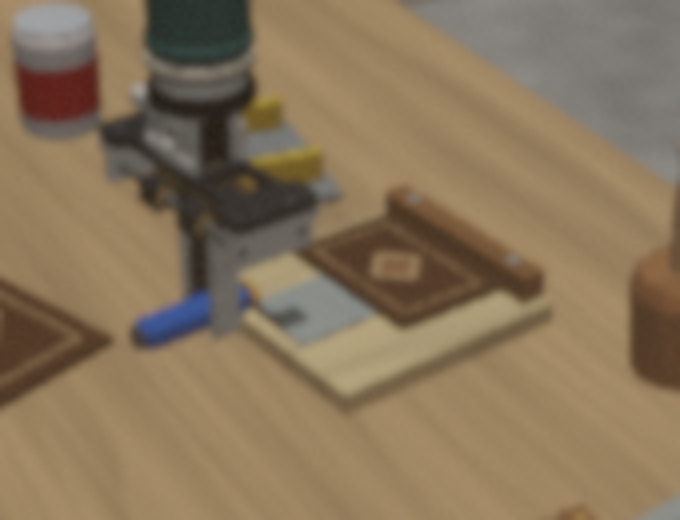

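View pics/w10.png

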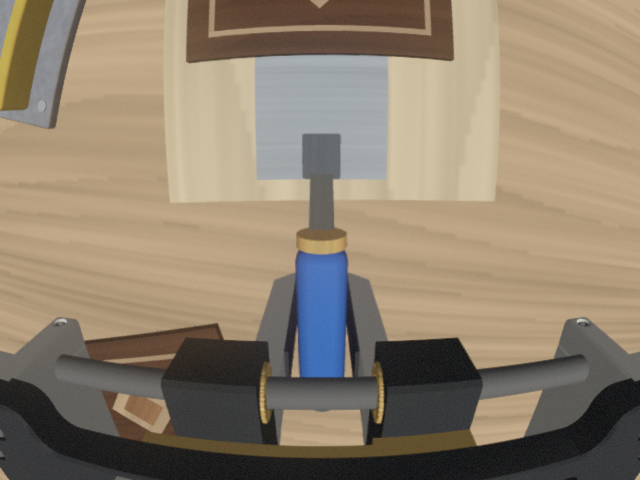

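The nose is wedged under the panel: the panel's edge is at row 58 over the blade, and the forces are near zero. Continue inserting.

jog_arm(
  moves=[
    [0, 0, 0, 6, 0.75, 0, 15],
    [0, 0, 0, 6, 0.75, 0, 15],
    [0, 0, 0, 6, 0.75, 0, 15],
    [0, 0, 0, 6, 0.75, 0, 15],
    [0, 0, 0, 6, 0.75, 0, 15],
    [0, 0, 0, 6, 0.75, 0, 15],
    [0, 0, 0, 6, 0.75, 0, 15],
    [0, 0, 0, 6, 0.75, 0, 15],
    [0, 0, 0, 0, 0, 0, 15],
  ],
)

```text
time: 16.42
tool_pos: [0.5216, 0.03, 0.136]
ee_rot: [-3.14, -0.0, -1.448]
wrist_force: [-0.1, -0.7, 0.0]
width: 0.0237
```

Run:
```python
from h import *
g,R,o=grasp();print(np.round(o['tool_pos'],4),np.round(o['wrist_force'],2),np.round(o['wrist_torque'],3))
save(snapshot('wrist'),'w11.png'); s=snapshot('side');cv2.imwrite('pics/s11.png',cv2.resize(s[160:290,230:400,::-1],None,fx=4,fy=4,interpolation=cv2.INTER_CUBIC))
```

```text
[0.5216 0.03   0.136 ] [-0.08 -0.68  0.01] [-0.04   0.114 -0.015]
```

View pics/s11.png

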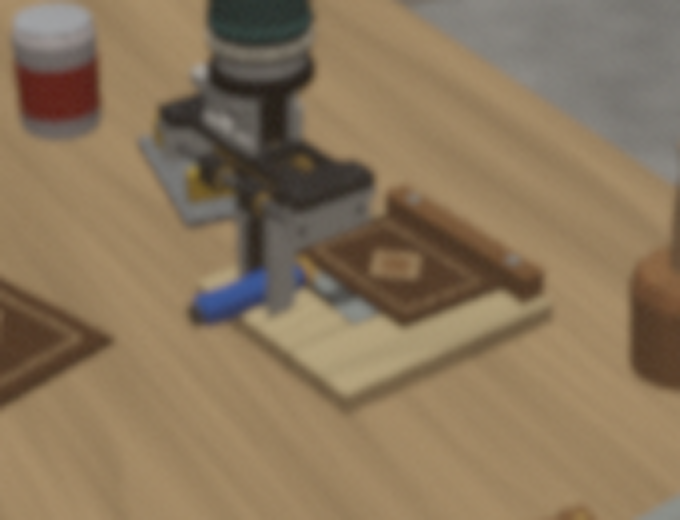

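View pics/w11.png

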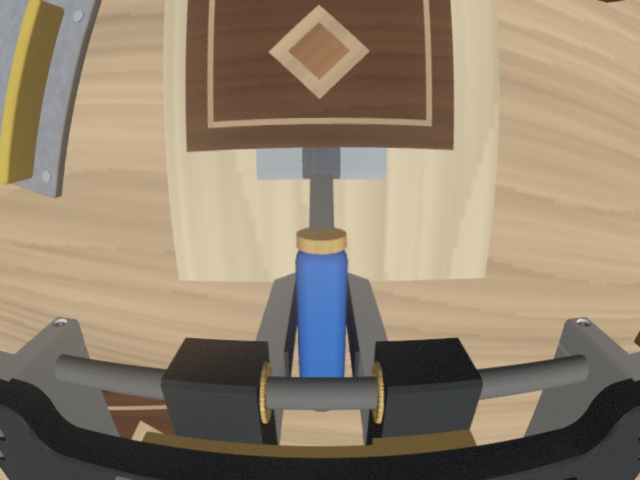

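Run:
```python
from h import *
c=get_calibration('wrist');g,R,o=grasp()
r=wray(c,(321,180),.0204)
for z in (.0234,.029): 
  for uv in [(190,151),(321,150 if z<.025 else 146),(452,149)]:
    e=wray(c,uv,z); print(z,e.round(4),(e-r)[:2]@[.9922,.1245], (e-r)[:2]@[-.1245,.9922])
```

```text
0.0234 [0.5865 0.1105 0.0234] 0.017960680324751614 0.0714827957198505
0.0234 [0.5938 0.0394 0.0234] 0.016409249997515665 -4.602737185704727e-05
0.0234 [ 0.605  -0.0312  0.0234] 0.01871380230342016 -0.07143994649052933
0.029 [0.587  0.1085 0.029 ] 0.018250163738731003 0.06942805273501708
0.029 [0.5962 0.0396 0.029 ] 0.018797881873499584 -6.172045222387807e-05
0.029 [ 0.605  -0.0292  0.029 ] 0.018981763500623763 -0.06941033882941944
```

jog_arm(
  moves=[
    [0, 0, 0, 5, 0.62, 0, 15],
    [0, 0, 0, 5, 0.62, 0, 15],
    [0, 0, 0, 0, 0, 0, 15],
  ],
)

```text
time: 16.9
tool_pos: [0.5312, 0.0312, 0.1361]
ee_rot: [-3.141, -0.0, -1.448]
wrist_force: [-0.8, -0.4, -1.0]
width: 0.0238
```

jog_arm(
  moves=[
    [0, 0, 0, 0, 0, 2, 15],
    [0, 0, 0, 0, 0, 3, 15],
    [0, 0, 0, 0, 0, 3, 15],
    [0, 0, 0, 0, 0, 4, 15],
    [0, 0, 0, 0, 0, 0, 15],
    [0, 0, 0, 0, 0, 0, 15],
  ],
)

```text
time: 17.65
tool_pos: [0.5307, 0.0311, 0.1482]
ee_rot: [3.142, -0.0, -1.448]
wrist_force: [-0.4, -0.7, -2.7]
width: 0.0235
```

Run:
```python
from h import *
g,R,o=grasp();print(np.round(o['tool_pos'],4),np.round(o['ee_rot'],3),np.round(o['wrist_force'],2),np.round(o['wrist_torque'],3))
save(snapshot('wrist'),'w12.png'); s=snapshot('side');cv2.imwrite('pics/s12.png',cv2.resize(s[160:290,230:400,::-1],None,fx=4,fy=4,interpolation=cv2.INTER_CUBIC))
```

```text
[0.5307 0.0311 0.1482] [ 3.142 -0.    -1.448] [-0.43 -0.72 -2.67] [-0.046  0.246  0.036]
```

View pics/s12.png

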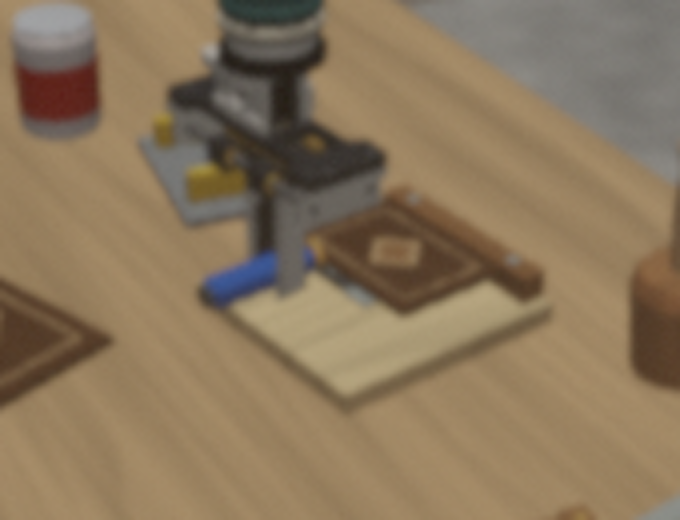

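View pics/w12.png

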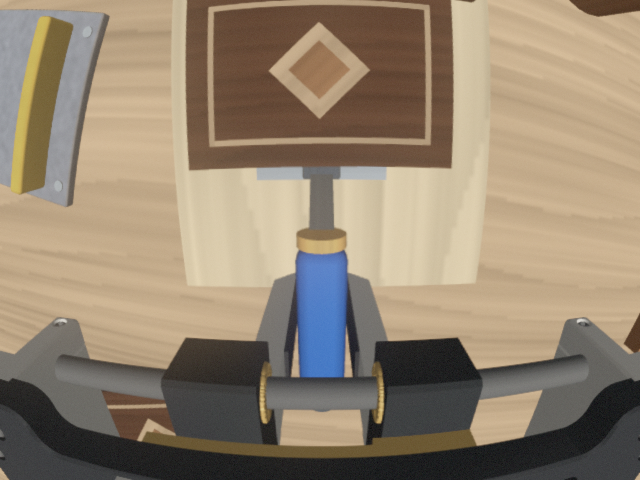

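The panel is riding on the blade, with its rear edge parallel at row 168, and no blade pitch shows. Lift on.

jog_arm(
  moves=[
    [0, 0, 0, 0, 0, 4, 15],
    [0, 0, 0, 0, 0, 6, 15],
    [0, 0, 0, 0, 0, 8, 15],
    [0, 0, 0, 0, 0, 8, 15],
    [0, 0, 0, 0, 0, 8, 15],
    [0, 0, 0, 0, 0, 8, 15],
    [0, 0, 0, 0, 0, 6, 15],
    [0, 0, 0, 0, 0, 3, 15],
    [0, 0, 0, 0, 0, 0, 15],
    [0, 0, 0, 0, 0, 0, 15],
  ],
)

```text
time: 19.0
tool_pos: [0.5306, 0.0311, 0.1988]
ee_rot: [3.141, 0.0, -1.448]
wrist_force: [0.1, -0.9, -2.8]
width: 0.0241
```

Run:
```python
from h import *
g,R,o=grasp();print(np.round(o['tool_pos'],4),np.round(o['ee_rot'],3),np.round(o['wrist_force'],2),np.round(o['wrist_torque'],3))
save(snapshot('wrist'),'w13.png'); s=snapshot('side');cv2.imwrite('pics/s13.png',cv2.resize(s[150:280,230:400,::-1],None,fx=4,fy=4,interpolation=cv2.INTER_CUBIC))
```

```text
[0.5306 0.0311 0.1988] [ 3.141  0.    -1.448] [ 0.06 -0.91 -2.83] [0.029 0.287 0.034]
```

View pics/s13.png

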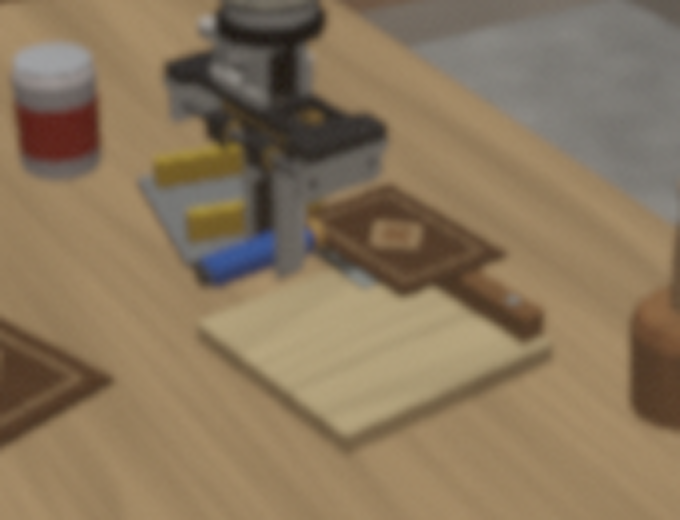

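View pics/w13.png

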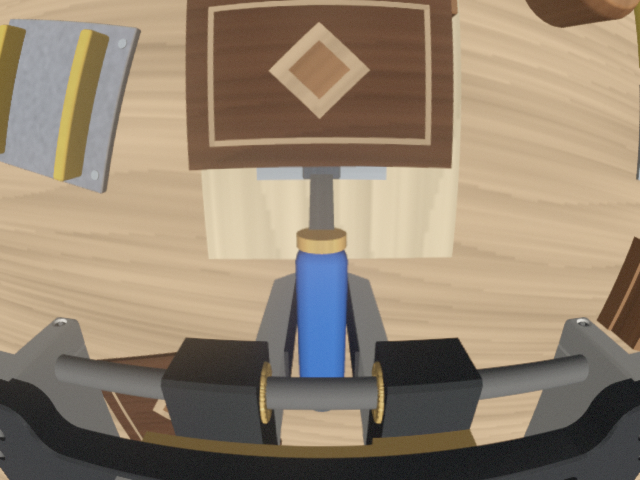

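```bash
python3 - <<'E'
from h import *
c=get_calibration('wrist');g,R,o=grasp();t=np.array(o['tool_pos'])
zb=t[2]-.118; a=o['ee_rot'][2]+np.pi/2; u=np.array([np.cos(a),np.sin(a)]);n=np.array([-u[1],u[0]])
print('spat yaw',np.degrees(a))
def rel(uv,z): d=wray(c,uv,z)[:2]-t[:2]; return (round(d@u*1e3,1),round(d@n*1e3,1))
zt=zb+.0104
print('diamond',rel((320,70),zt),'rear corners',rel((190,170),zb+.0054),rel((451,167),zb+.0054),'blade rear',rel((321,180),zb+.0024))
# rails seen from wrist (top, z=.04)
for uv in [(80,30),(107,31),(55,178),(82,180),(20,26),(0,152)]: print(uv,wray(c,uv,.04).round(4))
E
python3 - <<'E'
import cv2
im=cv2.imread('pics/w13.png');cv2.imwrite('pics/w13c.png',cv2.resize(im[0:210,0:200],None,fx=3,fy=3,interpolation=cv2.INTER_CUBIC))
E
```

```text
spat yaw 7.034934656874158
diamond (np.float64(114.3), np.float64(1.0)) rear corners (np.float64(63.5), np.float64(72.6)) (np.float64(65.1), np.float64(-70.7)) blade rear (np.float64(56.2), np.float64(0.5))
(80, 30) [0.6793 0.2314 0.04  ]
(107, 31) [0.6762 0.205  0.04  ]
(55, 178) [0.5637 0.2477 0.04  ]
(82, 180) [0.5639 0.2189 0.04  ]
(20, 26) [0.6917 0.303  0.04  ]
(0, 152) [0.5831 0.3182 0.04  ]
```

View pics/w13c.png

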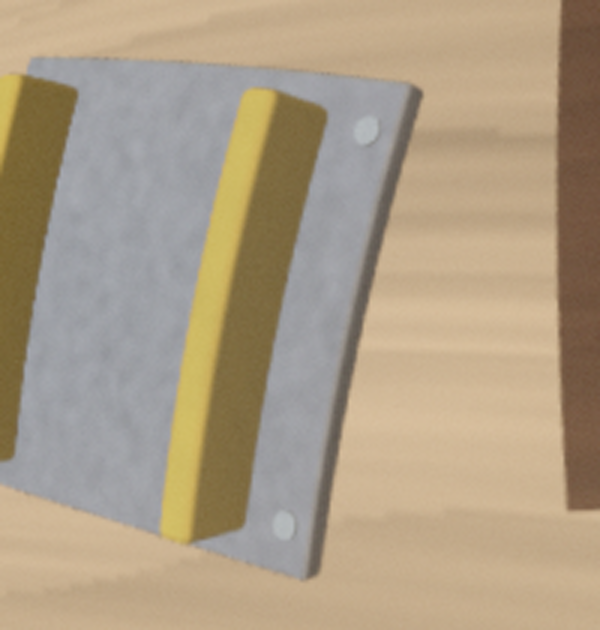

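The panel sits level on the blade, its centre 114 mm ahead of the TCP. Carry it gently to the stand.

jog_arm(
  moves=[
    [0, 0, -0.01, -1.2, 4, 0, 15],
    [0, 0, -0.02, -1.2, 10, 0, 15],
    [0, 0, -0.022, -1.2, 16, 0, 15],
    [0, 0, -0.022, -1.2, 22, 0, 15],
    [0, 0, -0.022, -1.2, 26, 0, 15],
    [0, 0, -0.024, -1.2, 28, 0, 15],
    [0, 0, -0.024, -1.2, 30, 0, 15],
    [0, 0, -0.024, -1.2, 30, 0, 15],
    [0, 0, -0.024, -1.2, 28, 0, 15],
    [0, 0, -0.024, -1.2, 26, 0, 15],
    [0, 0, -0.022, -1.2, 22, 0, 15],
    [0, 0, -0.022, -1.2, 16, 0, 15],
  ],
)

```text
time: 20.6
tool_pos: [0.516, 0.2905, 0.1989]
ee_rot: [3.141, 0.0, -1.708]
wrist_force: [0.1, 0.7, -3.0]
width: 0.0236
```

jog_arm(
  moves=[
    [0, 0, -0.018, -1.2, 9, 0, 15],
    [0, 0, -0.008, -1.2, 4, 0, 15],
    [0, 0, 0, 0, 0, 0, 15],
    [0, 0, 0, 0, 0, 0, 15],
    [0, 0, 0, 0, 0, 0, 15],
  ],
)

```text
time: 21.22
tool_pos: [0.5141, 0.3016, 0.1993]
ee_rot: [-3.141, -0.0, -1.735]
wrist_force: [0.8, -0.4, -2.8]
width: 0.0241
```

Run:
```python
from h import *
g,R,o=grasp();print(np.round(o['tool_pos'],4),np.round(o['ee_rot'],3),np.round(o['wrist_force'],2),np.round(o['joint_positions'],2),o['time'])
save(snapshot('wrist'),'w14.png'); s=snapshot('side');cv2.imwrite('pics/s14.png',cv2.resize(s[130:260,200:370,::-1],None,fx=4,fy=4,interpolation=cv2.INTER_CUBIC))
save(snapshot('top'),'t14.png')
```

```text
[0.5141 0.3016 0.1993] [-3.141 -0.    -1.735] [ 0.81 -0.39 -2.84] [ 0.44  0.23  1.41 -0.    1.5   2.17] 21.225
```

View pics/s14.png

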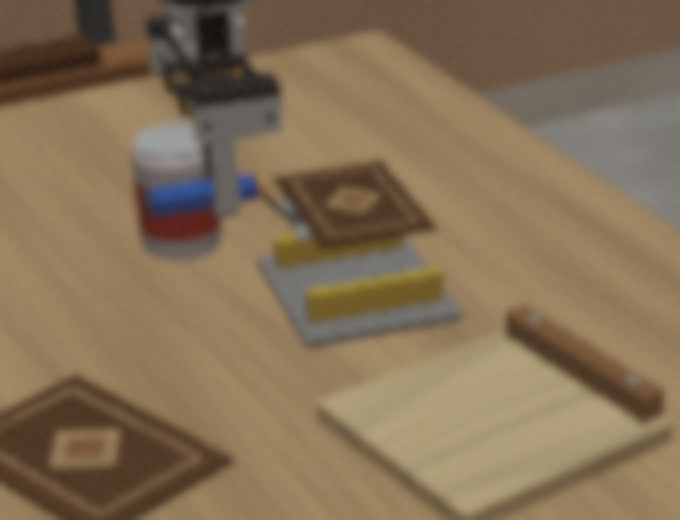

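View pics/w14.png

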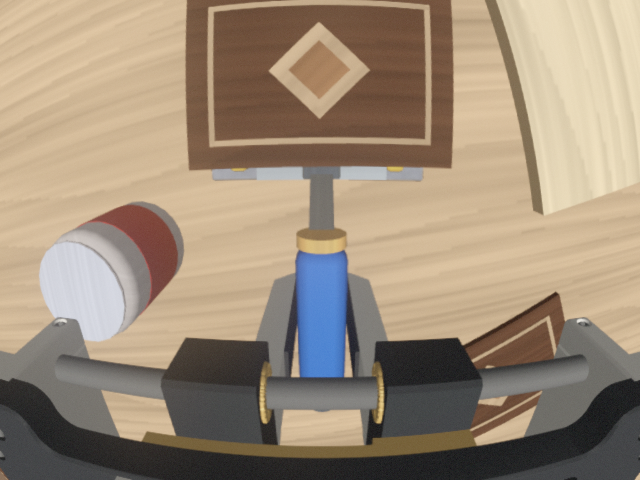

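View pics/t14.png

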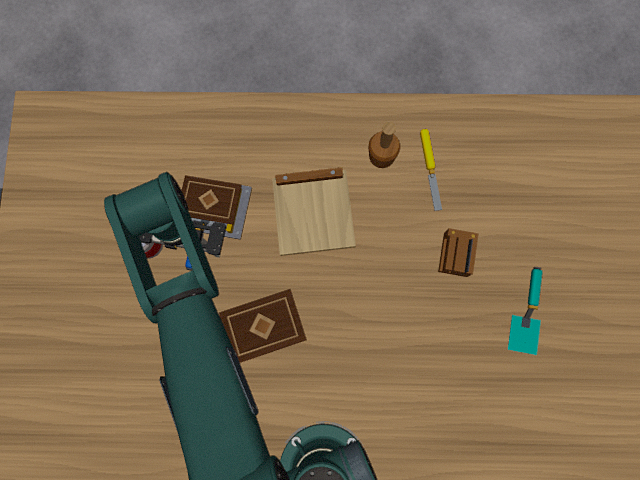

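The panel is over the stand. The near base corners show at (213,180) and (422,180), the rail ends at (239,168) and (396,168). I'll check the centring from these, and from the top view.

Run:
```python
from h import *
c=get_calibration('wrist');g,R,o=grasp();t=np.array(o['tool_pos'])
im=cv2.imread('pics/w14.png');cv2.imwrite('pics/w14c.png',cv2.resize(im[150:200,190:450],None,fx=3,fy=3,interpolation=cv2.INTER_CUBIC))
im=cv2.imread('pics/t14.png');cv2.imwrite('pics/t14c.png',cv2.resize(im[165:255,170:270],None,fx=6,fy=6,interpolation=cv2.INTER_CUBIC))
zb=t[2]-.118; a=o['ee_rot'][2]+np.pi/2; u=np.array([np.cos(a),np.sin(a)]);n=np.array([-u[1],u[0]])
print(np.degrees(a))
def rel(uv,z): d=wray(c,uv,z)[:2]-t[:2]; return (round(d@u*1e3,1),round(d@n*1e3,1))
print('diamond',rel((320,70),zb+.0104),'base',rel((213,180),.01),rel((422,180),.01))
```

```text
-9.376816018384275
diamond (np.float64(114.2), np.float64(1.3)) base (np.float64(46.8), np.float64(83.0)) (np.float64(46.6), np.float64(-75.3))
```

View pics/w14c.png

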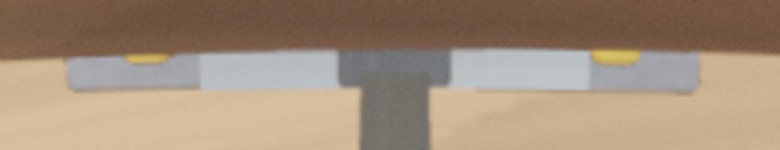

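View pics/t14c.png

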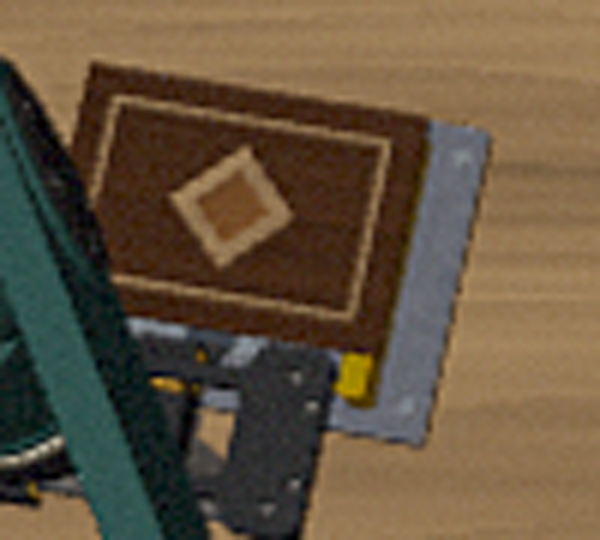

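jog_arm(
  moves=[
    [0, 0, 0, 1.7, 1.2, -2, 15],
    [0, 0, 0, 0, 0, -4, 15],
    [0, 0, 0, 0, 0, -6, 15],
    [0, 0, 0, 0, 0, -6, 15],
    [0, 0, 0, 0, 0, -6, 15],
    [0, 0, 0, 0, 0, -5, 15],
    [0, 0, 0, 0, 0, -4, 15],
    [0, 0, 0, 0, 0, -3, 15],
    [0, 0, 0, 0, 0, -2, 15],
    [0, 0, 0, 0, 0, 0, 15],
    [0, 0, 0, 0, 0, 0, 15],
  ],
)

```text
time: 22.75
tool_pos: [0.5158, 0.3033, 0.1614]
ee_rot: [-3.141, 0.0, -1.734]
wrist_force: [-0.1, 0.5, -2.3]
width: 0.0238
```

Run:
```python
from h import *
g,R,o=grasp();t=np.array(o['tool_pos']);print(t,o['wrist_force'])
c=get_calibration('wrist');save(snapshot('wrist'),'w15.png'); s=snapshot('side');cv2.imwrite('pics/s15.png',cv2.resize(s[130:260,200:370,::-1],None,fx=4,fy=4,interpolation=cv2.INTER_CUBIC))
```

```text
[0.51577311 0.3033445  0.16141558] [-0.07207058  0.54697564 -2.33096334]
```

View pics/s15.png

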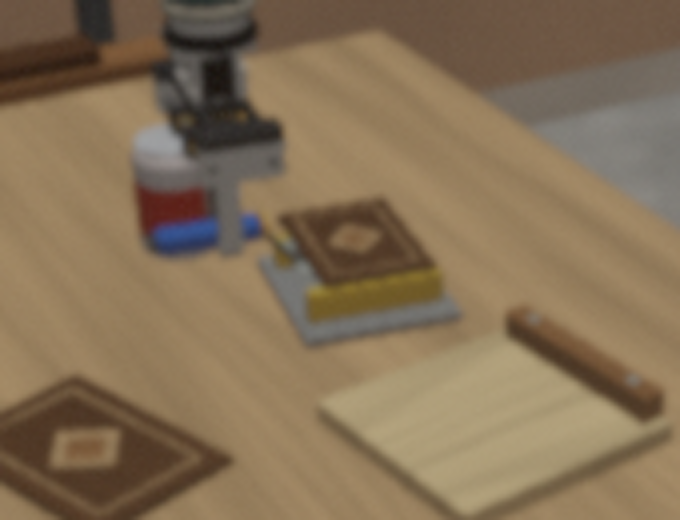

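View pics/w15.png

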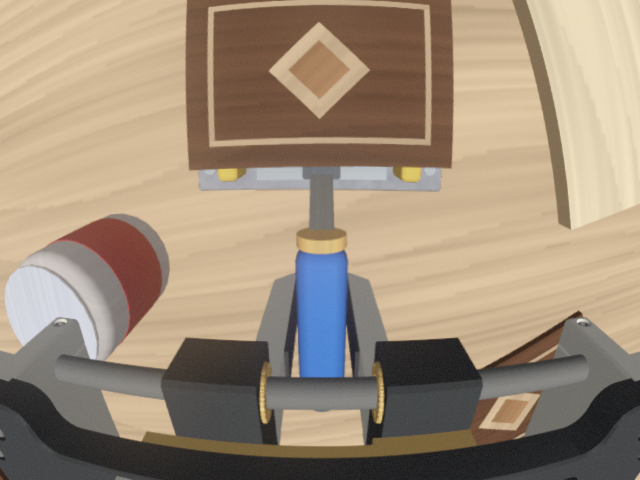

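Run:
```python
from h import *
c=get_calibration('wrist');g,R,o=grasp();t=np.array(o['tool_pos'])
zb=t[2]-.118; a=o['ee_rot'][2]+np.pi/2; u=np.array([np.cos(a),np.sin(a)]);n=np.array([-u[1],u[0]])
def rel(uv,z): d=wray(c,uv,z)[:2]-t[:2]; return (round(d@u*1e3,1),round(d@n*1e3,1))
print('diamond',rel((320,70),zb+.0104),'base',rel((200,188),.01),rel((440,188),.01),'rails',rel((230,179),.04),rel((409.5,179),.04))
```

```text
diamond (np.float64(114.3), np.float64(1.4)) base (np.float64(47.0), np.float64(81.0)) (np.float64(47.0), np.float64(-77.6)) rails (np.float64(56.6), np.float64(52.3)) (np.float64(56.5), np.float64(-49.0))
```

Lateral is good (0.3 mm off) and it is about 2.5 mm short along the rails; I'll correct by 2 mm and lower slowly.

jog_arm(
  moves=[
    [0, 0, 0, 2, -0.3, -1, 15],
    [0, 0, 0, 0, 0, -1, 15],
    [0, 0, 0, 0, 0, -1, 15],
    [0, 0, 0, 0, 0, -0.5, 15],
    [0, 0, 0, 0, 0, -0.5, 15],
    [0, 0, 0, 0, 0, 0, 15],
  ],
)

```text
time: 23.6
tool_pos: [0.5177, 0.303, 0.1572]
ee_rot: [3.142, -0.0, -1.734]
wrist_force: [-0.2, -0.0, -3.1]
width: 0.0238
```

jog_arm(
  moves=[
    [0, 0, 0, 0, 0, -0.5, 15],
    [0, 0, 0, 0, 0, -0.5, 15],
    [0, 0, 0, 0, 0, -0.5, 15],
    [0, 0, 0, 0, 0, -0.5, 15],
    [0, 0, 0, 0, 0, 0, 15],
  ],
)

```text
time: 24.22
tool_pos: [0.5179, 0.3031, 0.1555]
ee_rot: [-3.141, 0.0, -1.734]
wrist_force: [-0.0, -0.8, -1.9]
width: 0.0241
```

jog_arm(
  moves=[
    [0, 0, 0, 0, 0, -0.5, 15],
    [0, 0, 0, 0, 0, -0.5, 15],
    [0, 0, 0, 0, 0, -0.5, 15],
    [0, 0, 0, 0, 0, -0.5, 15],
    [0, 0, 0, 0, 0, 0, 15],
  ],
)

```text
time: 24.85
tool_pos: [0.5176, 0.303, 0.1531]
ee_rot: [3.141, -0.0, -1.734]
wrist_force: [-0.7, 0.3, -2.4]
width: 0.0239
```

jog_arm(
  moves=[
    [0, 0, 0, 0, 0, -0.5, 15],
    [0, 0, 0, 0, 0, -0.5, 15],
    [0, 0, 0, 0, 0, -0.5, 15],
    [0, 0, 0, 0, 0, -0.5, 15],
    [0, 0, 0, 0, 0, 0, 15],
  ],
)

```text
time: 25.48
tool_pos: [0.5176, 0.303, 0.1511]
ee_rot: [3.142, -0.0, -1.734]
wrist_force: [0.5, 0.5, -1.8]
width: 0.0239
```

jog_arm(
  moves=[
    [0, 0, 0, 0, 0, -0.5, 15],
    [0, 0, 0, 0, 0, -1, 15],
    [0, 0, 0, 0, 0, -1, 15],
    [0, 0, 0, 0, 0, -1, 15],
    [0, 0, 0, 0, 0, -1, 15],
    [0, 0, 0, 0, 0, 0, 15],
  ],
)

```text
time: 26.22
tool_pos: [0.5176, 0.303, 0.1465]
ee_rot: [3.141, -0.0, -1.734]
wrist_force: [0.4, -0.6, -1.4]
width: 0.0237
```

Run:
```python
from h import *
g,R,o=grasp();t=np.array(o['tool_pos']);print(t,o['wrist_force'],o['wrist_torque'])
save(snapshot('wrist'),'w16.png'); s=snapshot('side');cv2.imwrite('pics/s16.png',cv2.resize(s[130:260,200:370,::-1],None,fx=4,fy=4,interpolation=cv2.INTER_CUBIC))
```

```text
[0.51759046 0.30295926 0.14653062] [ 0.40126208 -0.58687875 -1.40743288] [0.06132143 0.11814702 0.01049952]
```

View pics/s16.png

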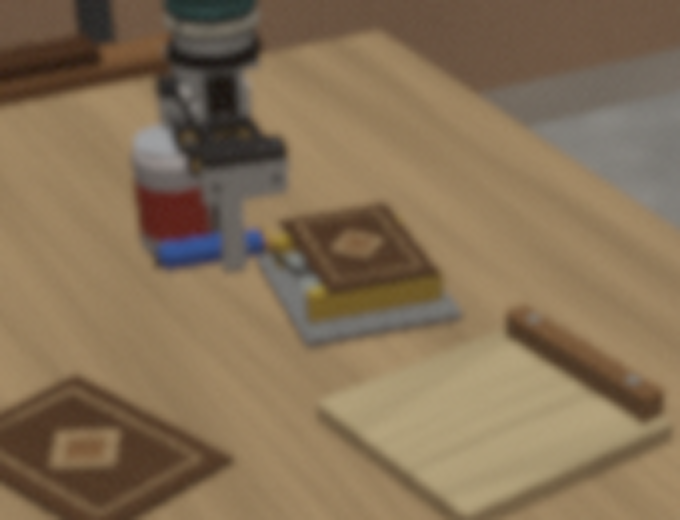

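View pics/w16.png

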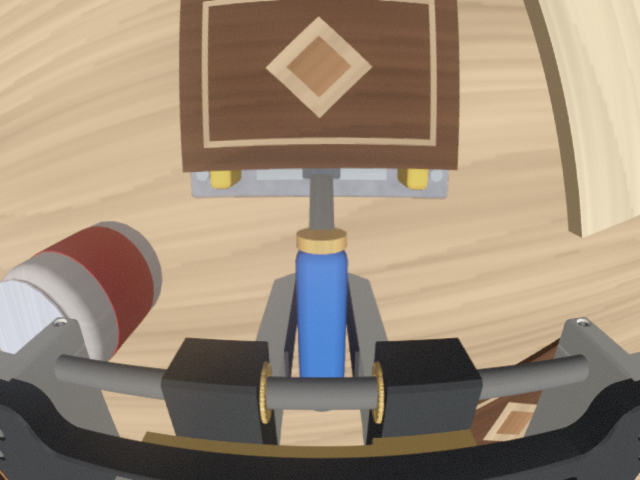

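The panel now rests on both rails (wrist force is back to the spatula's weight alone) and the blade is free below it. Lower a bit more and draw straight out.

jog_arm(
  moves=[
    [0, 0, 0, 0, 0, -2, 15],
    [0, 0, 0, 0, 0, -2, 15],
    [0, 0, 0, -5, 0.8, 0, 15],
    [0, 0, 0, -10, 1.6, 0, 15],
    [0, 0, 0, -14, 2.3, 0, 15],
    [0, 0, 0, -16, 2.6, 0, 15],
    [0, 0, 0, -16, 2.6, 0, 15],
    [0, 0, 0, -16, 2.6, 0, 15],
    [0, 0, 0, -16, 2.6, 0, 15],
    [0, 0, 0, -12, 2, 0, 15],
    [0, 0, 0, 0, 0, 0, 15],
    [0, 0, 0, 0, 0, 0, 15],
  ],
)

```text
time: 27.82
tool_pos: [0.413, 0.3201, 0.1429]
ee_rot: [-3.141, 0.0, -1.734]
wrist_force: [1.0, -0.3, -1.2]
width: 0.024
```

Run:
```python
from h import *
g,R,o=grasp();t=np.array(o['tool_pos']);print(t,o['ee_rot'],o['wrist_force'],o['time'],np.round(o['joint_positions'],2))
save(snapshot('wrist'),'w17.png'); save(snapshot('top'),'t17.png')
```

```text
[0.41301215 0.32014926 0.14287113] [-3.14086267e+00  1.69688873e-04 -1.73407021e+00] [ 0.96853177 -0.31584595 -1.18387915] 27.825 [ 0.55  0.11  1.67 -0.    1.36  2.29]
```

View pics/w17.png

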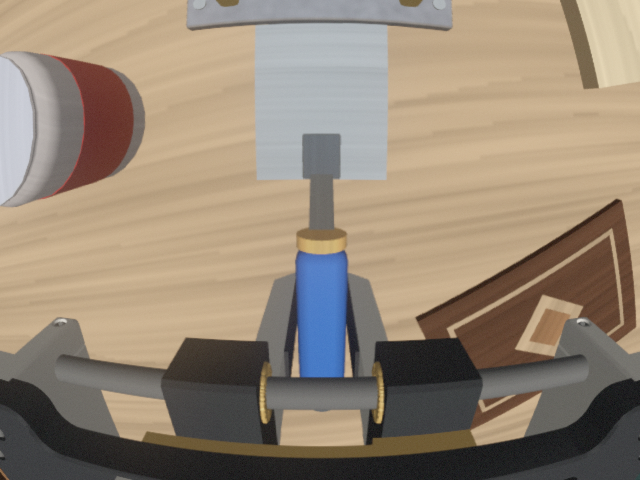

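View pics/t17.png

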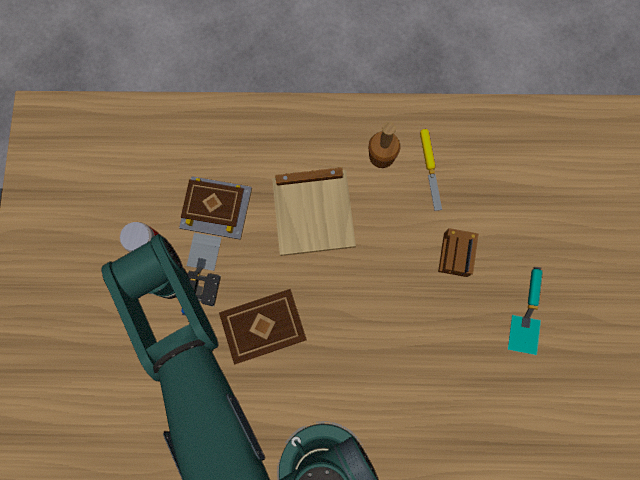

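The panel sits square on both rails in the top view (211,203) and the blade is clear of it. Back off further and lay the spatula on the bench.

jog_arm(
  moves=[
    [0, 0, 0, -10, 1.6, 0, 15],
    [0, 0, 0, -12, 2, 0, 15],
    [0, 0, 0, -10, 1.6, 0, 15],
    [0, 0, 0, 0, 0, -8, 15],
    [0, 0, 0, 0, 0, -8, 15],
    [0, 0, 0, 0, 0, -5, 15],
    [0, 0, 0, 0, 0, -2, 15],
    [0, 0, 0, 0, 0, 0, 15],
  ],
)

```text
time: 28.92
tool_pos: [0.3808, 0.3252, 0.1195]
ee_rot: [3.141, -0.0, -1.734]
wrist_force: [0.4, 0.3, -1.5]
width: 0.0237
```

jog_arm(
  moves=[
    [0, 0, 0, 0, 0, -1, 15],
    [0, 0, 0, 0, 0, -0.7, 15],
    [0, 0, 0, 0, 0, 0, 15],
  ],
)

```text
time: 29.3
tool_pos: [0.3807, 0.3253, 0.1181]
ee_rot: [-3.141, 0.0, -1.734]
wrist_force: [-0.6, -0.8, -1.5]
width: 0.024
```

jog_arm(
  moves=[
    [0, 0, 0, 0, 0, -0.7, 15],
    [0, 0, 0, 0, 0, 0, 15],
  ],
)

```text
time: 29.55
tool_pos: [0.3807, 0.3254, 0.1178]
ee_rot: [-3.141, 0.0, -1.734]
wrist_force: [-1.9, -0.5, 2.4]
width: 0.0235
```

Contact with the bench. Release and retreat straight up.

jog_arm(
  moves=[
    [0, 0, 0, 0, 0, 0, 35],
    [0, 0, 0, 0, 0, 0, 50],
    [0, 0, 0, 0, 0, 0, 50],
    [0, 0, 0, 0, 0, 15, 50],
    [0, 0, 0, 0, 0, 30, 50],
    [0, 0, 0, 0, 0, 40, 50],
    [0, 0, 0, -30, -20, 40, 50],
    [0, 0, 0, -40, -40, 0, 50],
    [0, 0, 0, -40, -40, 0, 50],
    [0, 0, 0, 0, 0, 0, 50],
    [0, 0, 0, 0, 0, 0, 50],
  ],
)

```text
time: 30.92
tool_pos: [0.2712, 0.2257, 0.2435]
ee_rot: [-3.139, 0.002, -1.734]
wrist_force: [-0.1, -0.4, 0.0]
width: 0.0506
```

Run:
```python
from h import *
g,R,o=grasp();print(np.round(o['tool_pos'],3),o['width'],o['time'])
save(snapshot('top'),'t18.png');save(snapshot('wrist'),'w18.png');save(snapshot('side'),'s18.png')
im=cv2.imread('pics/t18.png');cv2.imwrite('pics/t18c.png',cv2.resize(im[165:335,160:300],None,fx=3.5,fy=3.5,interpolation=cv2.INTER_CUBIC))
im=cv2.imread('pics/s18.png');cv2.imwrite('pics/s18c.png',cv2.resize(im[140:270,180:350],None,fx=4,fy=4,interpolation=cv2.INTER_CUBIC))
```

```text
[0.271 0.226 0.244] 0.05056417654119028 30.925
```

View pics/t18c.png

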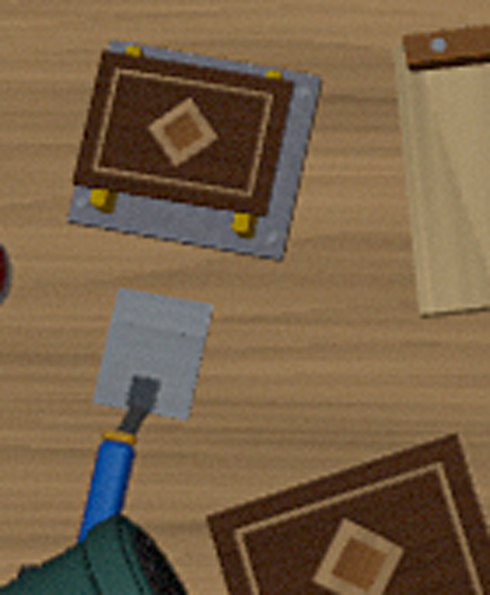

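View pics/s18c.png

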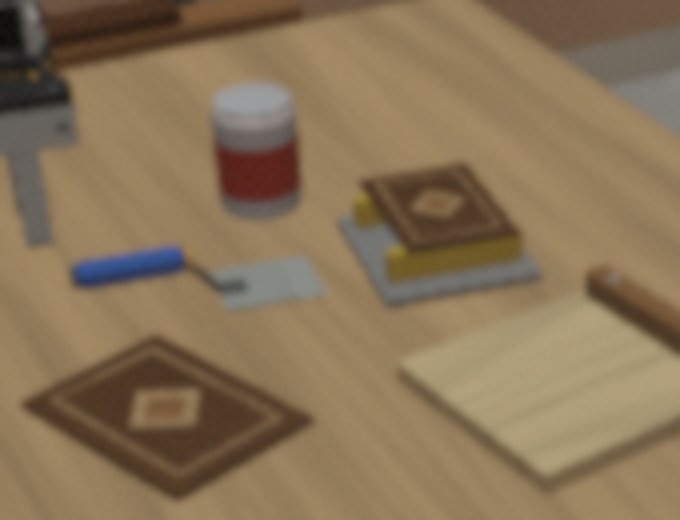

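View pics/t18.png

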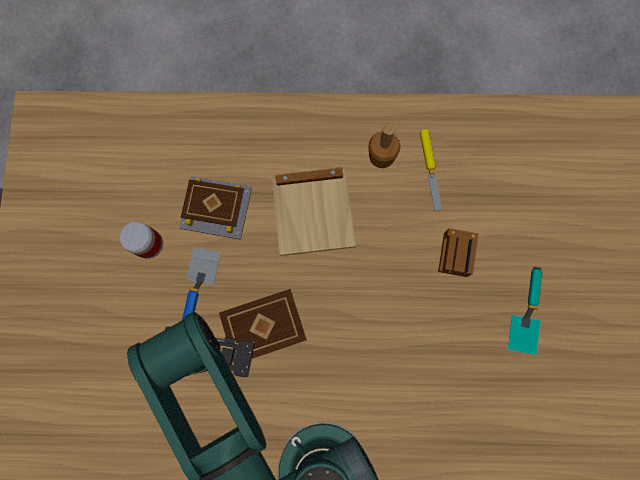

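View pics/w18.png

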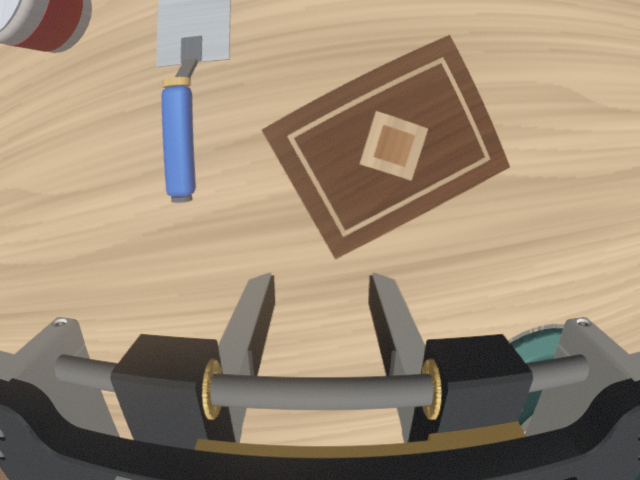

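The panel is square on both rails, the spatula lies flat and free, and nothing else has moved. One numeric check of the panel pose before handing in.

```bash
python3 - <<'E'
from h import *
c=get_calibration('top')
px=[((u+.5)/3.5-.5+160,(v+.5)/3.5-.5+165) for u,v in [(104,51),(294,82),(266,215),(74,183)]]
r=fit(c,[(50,70,48),(50,-70,48),(-50,-70,48),(-50,70,48)],px,[.62,.28,-.16]);p=r[0]
d=p[:2]*1e3-[626.7,284.2];a=np.radians(-9.35)
print(p[:2]*1e3,np.degrees(p[2]),'along',d@[np.cos(a),np.sin(a)],'across',d@[-np.sin(a),np.cos(a)],r[1].tolist())
p0=cv2.imread('pics/top0.png').astype(int);p1=cv2.imread('pics/t18.png').astype(int)
for n,(x0,y0,x1,y1) in dict(mallet=(360,118,405,172),tin=(115,215,168,262),chisel=(415,122,447,215),scraper=(458,232,480,278)).items(): print(n,np.abs(p0-p1)[y0:y1,x0:x1].mean().round(2))
E
python3 -c "
from bench import *
print(close_job())"
```

```text
[628.93723523 284.09784312] -8.927788565670705 along 2.224108943932484 across 0.26267265800317185 [[-0.1, -0.3], [0.2, -0.3], [0.2, 0.4], [-0.3, 0.3]]
mallet 3.69
tin 3.29
chisel 2.93
scraper 4.48
the job is handed in; nothing more can be done
None
```

The job is handed in at about 31 s of the allowed 72 s, and no verdict was reported. The panel is on the drying stand and the spatula lies flat on the bench, let go.

**What I did:**
- I lifted the blue-handled spatula out of the block and let it fall flat from a 45° roll.
- I gripped it again from above, slid its blade under the small panel against the batten, and lifted the panel.
- I set the panel down slowly on both rails, drew the blade out backwards, laid the spatula down and backed off.

**Last checks:**
- **Panel position:** it measures about 2 mm along and 0.3 mm across from the stand's centre, and about 0.4° from square, with both rail ends showing evenly. I judged level only by eye from the side view.
- **Panel contact:** by the wrist force it took the panel's weight gradually, with no spikes. The gripper was never seen to touch the panel.
- **Spatula:** it lies blade down with its handle raised, and there is a clear gap between it and the stand.
- **Bystanders:** the mallet, tin, chisel and scraper sit at the same pixels as at the start.

**Where checks disagreed:** the top and wrist cameras differed by 2–3 mm on where the stand is, so I corrected partway between them. No check failed.

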